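# Sort the inspection parts into their trays and bin

## Robot

A 7-joint arm with a two-finger parallel gripper is mounted at the origin on a cart in front of the work surface, level with it; the furniture and walls round the work are solid. World frame = base frame: x ahead of the robot, y to its left, z up, the work surface at z = 0. Lengths are in mm, angles in rad, forces in N, time in s.
With the tool pointing down it reaches from about 400 to 875 mm from the base axis. Payload 4.4 kg.
Tool frame: the origin (TCP) lies between the finger pads; the fingertips stand ctrl.finger_overhang ahead of it and the grasp point (between the pads) lies 11 mm behind it (ctrl.finger_overhang is the distance from the TCP to the fingertips, in mm); z points along the fingers, y is the direction in which the jaws open and shut (so a half turn about z gives the same grasp; the last joint's range is limited). The gripper opens to 85 mm and grips with 20 to 120 N. Pads are 22 mm wide; open, the fingers measure 114 mm over their backs; the gripper's body (76 mm by 85 mm) begins 54 mm behind the grasp point. The pads swing forward as they close: fully open they stand 13 mm farther back than shut.
Start: joints at [-1.315, 0.628, 0.038, 1.517, -0.027, 0.996, -0.02], TCP at [205.555, 616.656, 239.313] pointing down, gripper open.
Joint ranges: [-3.06, 3.06], [-0.37, 2.12], [-1.25, 1.32], [0.18, 2.47], [-1.1, 4.24], [0.23, 1.98], [-2.94, 2.94]. Speed limits (rad/s): [2.57, 2.57, 3.14, 3.14, 3.14, 3.14, 3.14].

## Interface

Orientations are given as [roll, pitch, yaw] about the fixed x, y, z axes, in that order (R = Rz(yaw) Ry(pitch) Rx(roll)).
In Python, from cell import ctrl gives the robot as it stands. The module is installed in compiled form; this text tells all that it offers.
- The arm moves only by the tool step_arm, never from a script. Its argument "deltas" is a list that holds one entry, the list of rows, each a list of 7 numbers: the opening, from 0 (shut) to 1 (fully open), then the shift along the world's x, y, z in mm, then the turn, a rotation vector about the world's x, y, z in rad. In form: [[[grip, tx, ty, tz, rx, ry, rz], ...]]. A call has 1 to 10 rows; each row shifts and turns the commanded pose from where the row before left it; what a row does not reach is not made up. A row lasts 1/12 s, in which the tool goes at most 41.7 mm and 7.16 degrees, less where a joint would pass 70% of its speed; a pose out of reach is approached as far as the arm can. A call is refused whole if a number of a shift passes 41.7 or a number of a turn 0.125, either way. A call with a gripper value outside its range is refused whole. The fingers move at their own pace and stop on an object; the grip force is fixed at half the most. Time passes only in rows, so rows that do not move let the fingers close. It gives the time, the measured TCP pose, the force and the opening at its end, in the units of the state.
- ctrl.read_state(): the state, without advancing time (a new reading comes with each control period).
- ctrl.get_image(name): name is "side" or "top"; returns (picture, depth): 400x640x3 uint8, red, green, blue; 400x640 float32, mm along the optical axis (not along the pixel's ray), 0 where there is no reading.
- ctrl.camera_info(name): a dict with "intrinsics" (3x3 intrinsics, pixels), "rvec" (rotation vector, rad) and "tvec" (3), from world to camera coordinates, as OpenCV has them. Camera axes: x right, y down, z forward; pixel columns grow to the right and rows downward; lengths in mm; the calibration is good to about 2 mm. A picture is of the moment at which its call begins. camera_info takes no time and is no camera call.
- ctrl.finish_job(): hands the job in, once; it reports no verdict.
The state is a dict: "clock": time; "qpos": joint angles; "qd": joint speeds; "tau": joint torques, N m; "eef_pos": TCP position; "tool_rot": TCP orientation; "force": force on the tool from outside, world axes, zero at the start; "torque": the same for the moment, N m; "width": finger opening in mm.
Only numpy, scipy, OpenCV 4.12 (cv2) and the standard library are available. Lean on these libraries where they do the work, as an engineer would, in place of code of your own. Each camera call takes 0.05 s, during which the arm holds its last target.

## Task

Sort the five loose parts on the blue mat in front of you: lay the two steel housing bars flat in the two-lane tray, one bar in each lane; lay the larger ring gauge in the larger square bay of the gauge tray and the smaller ring gauge in its smaller bay, flat on the floor of the bay and set down gently, never dropped; and return the single black lever to the blue bin of levers. Leave the black loupe and the round tin where they stand.

Things in the scene. Friction and masses are not known exactly. Their poses are not given: they have to be found in the camera images.
- raw_body_1_mid (a point): unfinished grey steel housing bar with a slot, 18 x 90 x 17 mm (x, y, z), lying on the bench; the point is its centre, its y axis runs along its length, z is up. Grasp it across its 18 mm width. The two bars are alike.
- raw_body_2_mid (a point): unfinished grey steel housing bar with a slot, 18 x 90 x 17 mm (x, y, z), lying on the bench; the point is its centre, its y axis runs along its length, z is up. Grasp it across its 18 mm width. The two bars are alike.
- ring_gauge_1_mid (a point): ground steel ring gauge (short cylinder with a hole), outer diameter 38 mm, 12 mm high, lying flat; the point is its centre, half-way up, z along its bore. The larger of the two.
- ring_gauge_2_mid (a point): ground steel ring gauge (short cylinder with a hole), outer diameter 30 mm, 12 mm high, lying flat; the point is its centre, half-way up, z along its bore. The smaller of the two.
- lever_a_mid (a point): small black notched lever, 14 x 41 x 8 mm (x, y, z), lying flat on the bench; the point is its centre, its y axis runs along its length. Grasp it across its 14 mm width. It goes into the bin of levers.
- housing_tray: low grey tray with a black floor, fixed to the bench, 112 x 122 mm (x, y); origin at the centre of its underside. Floor 3 mm thick, walls and divider 4 mm thick with tops 9 mm above the bench (6 mm above the floor). The divider along y makes two equal lanes, each 50 mm wide (x) and 114 mm long (y), with centres at x = +27 mm and x = -27 mm, y = 0 of the tray: one housing bar lengthwise in each.
- gauge_tray: low grey tray with a black floor, fixed to the bench, 74 x 130 mm (x, y); origin at the centre of its underside. Floor 3 mm thick, walls with tops 8 mm above the bench (5 mm above the floor). Two square bays: the larger, 66 x 66 mm, is centred at x = 0, y = +30 mm of the tray; the smaller, 52 x 52 mm, at x = 0, y = -33 mm.
- lever_bin: blue open-topped plastic bin, fixed to the bench, 128 x 96 x 77 mm (x, y, z), filled with black levers whose pile ends 28 mm above the bench; origin at the centre of its underside. Inside it is 120 mm along x and 78 mm along y; back (+x) and side walls reach to 77 mm, the front (-x) wall only to 34 mm.
- loupe_mid (a point): black eye loupe, 34 mm diameter, 30 mm high, standing on the bench; the point is its centre. Not to be moved.
- spring_tin_mid (a point): round metal tin, 60 mm diameter, 24 mm high, on the bench; the point is its centre. Not to be moved.

How it is judged:
By the outcome, as a careful person would: the job done as asked, in the order asked, and still so for the second after the job is handed in, with the robot touching nothing.
It also fails if it takes over 115 s, if anything falls off the work surface, if the arm or the gripper's body presses on something with over 40 N, if the wrist force passes 120 N, or if a joint passes its speed limit or range.

## Working session

There is one attempt and no reset: what is moved stays moved. The work goes in short steps, Python scripts to look and compute and a tool call to move; the robot and the scene stay as the last step left them, time stands still between calls to the robot, and variables do not carry over. Pictures are saved under pics/ and viewed, and the job is handed in when it is done.

Besides the shell and the picture viewer there is one more tool, called by a JSON object that holds its "api" and its "payload", one argument or row to a line. step_arm: Moves the arm, as the interface text tells. Its arguments: {"type":"object","properties":{"deltas":{"type":"array"}},"required":["deltas"]}

```bash
mkdir -p pics; ls; cat > h.py <<'E'
from cell import ctrl
import numpy as np, cv2
def cam(n):
    c=ctrl.camera_info(n);K=np.array(c['intrinsics'],float);R=cv2.Rodrigues(np.array(c['rvec'],float))[0];t=np.array(c['tvec'],float).ravel()
    return K,R,t
def ray(n,uv,z):
    K,R,t=cam(n);o=-R.T@t
    uv=np.atleast_2d(np.array(uv,float));d=(R.T@np.linalg.inv(K)@np.c_[uv,np.ones(len(uv))].T).T
    return o+d*((z-o[2])/d[:,2])[:,None]
def cloud(n,dep):
    K,R,t=cam(n);v,u=np.mgrid[:dep.shape[0],:dep.shape[1]]
    p=np.stack([(u-K[0,2])/K[0,0]*dep,(v-K[1,2])/K[1,1]*dep,dep],-1)
    return (p-t)@R
def proj(n,P):
    K,R,t=cam(n);p=(np.atleast_2d(P)@R.T+t)@K.T
    return p[:,:2]/p[:,2:]
E
python3 - <<'E'
from h import *
s=ctrl.read_state();print(s,ctrl.finger_overhang)
for n in('top','side'):
    im,d=ctrl.get_image(n);np.savez(f'{n}0.npz',im=im,d=d);cv2.imwrite(f'pics/{n}0.png',im[...,::-1])
    K,R,t=cam(n);print(n,K,-R.T@t,R)
E
```

```text
pics
{'clock': 0.0, 'qpos': array([-1.31476467,  0.62933724,  0.03843202,  1.51837983, -0.02697857,
        0.99629024, -0.0200325 ]), 'qd': array([ 3.42718314e-04, -9.72931023e-04, -6.05223103e-04, -8.10731679e-04,
       -3.40784635e-04, -4.30515632e-05, -6.11372967e-04]), 'tau': array([-9.88958600e-04, -5.63393998e+01,  1.22565653e+00, -1.93448943e+01,
        1.09210052e-02,  1.03621051e-02, -2.40219953e-05]), 'eef_pos': array([205.37707157, 616.0549419 , 238.39087531]), 'tool_rot': array([-3.13969614e+00,  3.70085147e-05,  2.81974796e+00]), 'force': array([ 0.63007428, -0.46636449,  0.6641494 ]), 'torque': array([0.00336061, 0.03080558, 0.0513803 ]), 'width': 85.53309851874532} 8.0
top [[476.72678661   0.         318.87578446]
 [  0.         476.72678661 199.49630269]
 [  0.           0.           1.        ]] [ 348.89884809   54.05895525 1561.85620518] [[-1.53556649e-03 -9.99955032e-01  9.35820045e-03]
 [-9.93490057e-01  4.59523853e-04 -1.13917933e-01]
 [ 1.13908510e-01 -9.47220766e-03 -9.93446087e-01]]
side [[410.07086824   0.         315.06833647]
 [  0.         410.07086824 198.41213577]
 [  0.           0.           1.        ]] [308.05819625 971.57720774 563.8362115 ] [[-0.97233689 -0.23352755 -0.00508442]
 [-0.10807925  0.46909237 -0.87651082]
 [ 0.20707449 -0.85171429 -0.4813553 ]]
```

View pics/top0.png

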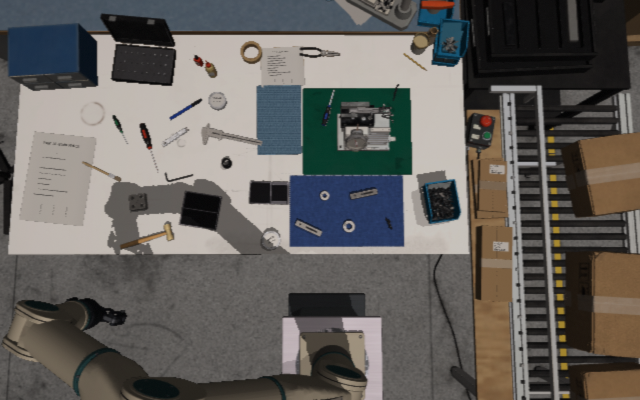

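View pics/side0.png

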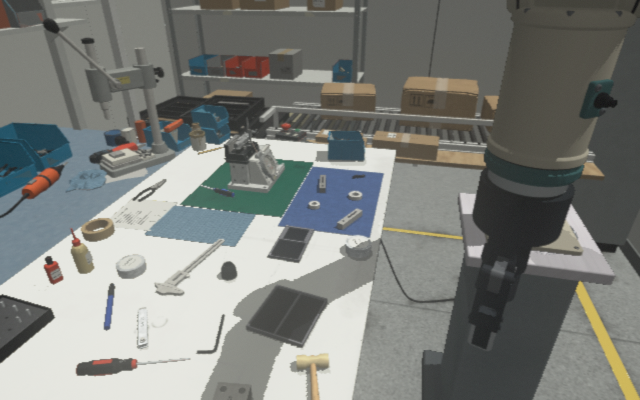

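The top view shows the bars near (309,228) and (363,194), rings at (325,196) and (349,226), and the lever at (389,223). The gauge tray is at (268,192), the housing tray at (201,209), the bin at (440,201), the tin at (270,238) and the loupe at (226,162).

```bash
python3 - <<'E'
from h import *
z=np.load('top0.npz');im=z['im'];d=z['d']
c=im[160:260,170:330];cv2.imwrite('pics/c1.png',cv2.resize(c,None,fx=5,fy=5,interpolation=cv2.INTER_NEAREST)[...,::-1])
c=im[165:255,285:465];cv2.imwrite('pics/c2.png',cv2.resize(c,None,fx=4.4,fy=4.4,interpolation=cv2.INTER_NEAREST)[...,::-1])
P=cloud('top',d)
for n,(u,v) in dict(mat=(300,190),tablew=(240,175),bar1=(312,230),tin=(270,238),loupe=(226,162),bin=(440,201),ht=(190,205),gt=(260,192)).items(): print(n,P[v,u].round(1),d[v,u])
E
```

```text
mat [ 5.597e+02  1.015e+02 -4.000e-01] 1575.624
tablew [609.4 299.9   2.4] 1576.5994
bar1 [426.5  61.7  19.2] 1541.3615
tin [400.8 197.   21. ] 1535.3158
loupe [655.7 349.6 -11.2] 1594.9161
bin [ 517.2 -347.8   50.2] 1524.746
ht [510.  462.6  -0. ] 1566.1257
gt [552.5 233.    3.5] 1569.6187
```

View pics/c1.png

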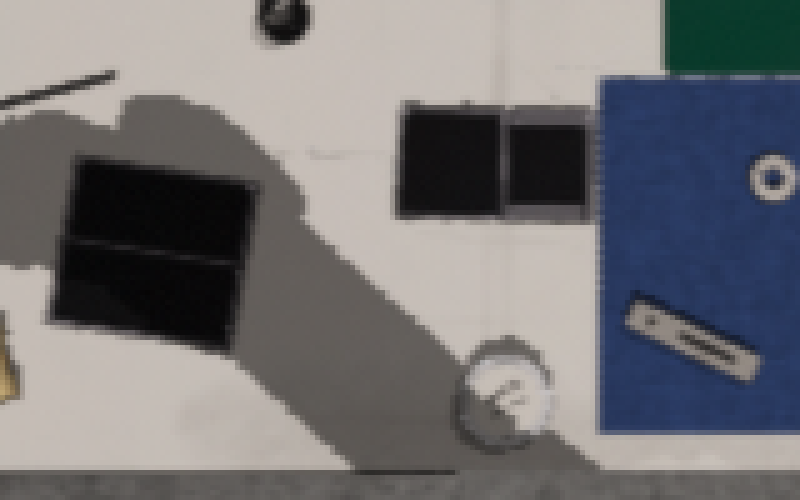

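View pics/c2.png

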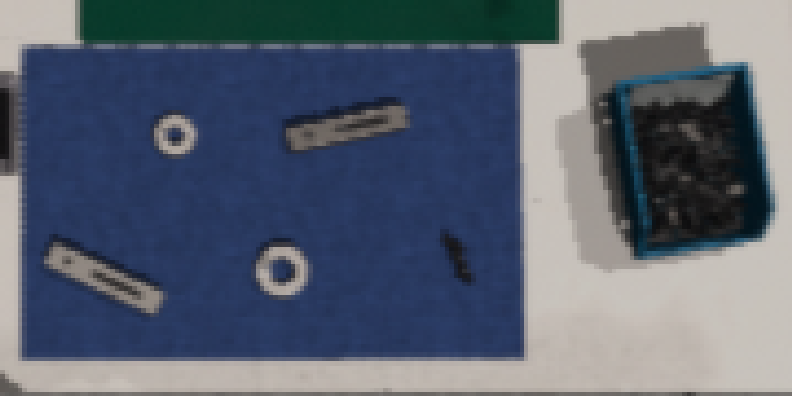

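```bash
cat > meas.py <<'E'
from h import *
def comps(mask,minA):
    n,l,s,c=cv2.connectedComponentsWithStats(mask.astype(np.uint8));return [(i,s[i],c[i],l==i) for i in range(1,n) if s[i,4]>=minA]
def rep(name,m,z,cam='top',hull=False):
    cs,_=cv2.findContours(m.astype(np.uint8),cv2.RETR_EXTERNAL,cv2.CHAIN_APPROX_NONE)
    f=np.zeros(m.shape,np.uint8);cv2.drawContours(f,cs,-1,1,-1)
    v,u=np.nonzero(f);p=ray(cam,np.c_[u,v],z)[:,:2]
    r=cv2.minAreaRect(p.astype(np.float32));c=p.mean(0);w,V=np.linalg.eigh(np.cov(p.T));a=V[:,1]
    print(name,'px',u.mean().round(1),v.mean().round(1),'N',len(u),'mean',c.round(1),'rectc',np.round(r[0],1),'sz',np.round(r[1],1),'axis',np.degrees(np.arctan2(a[1],a[0])).round(1)%180,'sd4',(np.sqrt(w)*np.sqrt(12)).round(1))
E
python3 - <<'E'
from meas import *
z=np.load('top0.npz');im=z['im'].astype(int);d=z['d']
mx=im.max(2);mn=im.min(2)
roi=np.zeros(mx.shape,bool);roi[180:243,294:401]=1
br=roi&(mn>85)&(mx-mn<60)
for i,s,c,m in comps(br,15): rep('bright',m,17 if s[4]>80 and max(s[2],s[3])>20 else 12,)
dk=roi&(mx<55)
for i,s,c,m in comps(dk,6): rep('dark',m,8)
print('bar depth'); P=cloud('top',d)
roi=np.zeros(mx.shape,bool);roi[170:250,170:290]=1
dk=roi&(mx<45)
for i,s,c,m in comps(dk,60): rep('tray',m,3)
sh=(mx<110)&(mx-mn<40)
b=(im[...,2]>im[...,0]*1.7)&(im[...,2]>60);roi[:]=0;roi[170:230,410:470]=1
for i,s,c,m in comps(roi&b,30): rep('bin',m,77)
E
```

```text
bright px 363.6 193.4 N 131 mean [ 546.1 -107. ] rectc [ 545.9 -106. ] sz [16.1 87.6] axis 102.0 sd4 [16.3 86.4]
bright px 324.4 195.2 N 72 mean [540.8  21.2] rectc [541.4  20.8] sz [29.5 26.4] axis 88.0 sd4 [26.5 28.4]
bright px 308.3 227.9 N 153 mean [433.3  73.9] rectc [433.7  74.5] sz [90.1 17.6] axis 65.4 sd4 [17.8 90.3]
bright px 348.6 226.1 N 114 mean [439.6 -57.5] rectc [439.8 -57. ] sz [35.9 32.5] axis 93.7 sd4 [32.9 35.4]
dark px 362.3 189.9 N 43 mean [ 558.8 -103.8] rectc [ 559.1 -103.9] sz [ 6.5 84.2] axis 102.3 sd4 [ 6.4 88.5]
dark px 388.4 223.0 N 30 mean [ 449.8 -187.9] rectc [ 449.7 -188.1] sz [35.9  9.4] axis 21.099999999999994 sd4 [ 9.2 35.8]
dark px 308.7 223.7 N 10 mean [447.6  72.6] rectc [446.6  71.6] sz [29.2  2.9] axis 64.4 sd4 [ 3.3 34.4]
bar depth
tray px 259.8 192.5 N 389 mean [550.9 233.7] rectc [552.7 234.4] sz [62.7 66.4] axis 178.3 sd4 [63.4 67.1]
tray px 278.9 192.6 N 240 mean [550.7 170.7] rectc [550.9 172. ] sz [49.3 49.8] axis 3.6999999999999886 sd4 [49.4 53.1]
tray px 200.4 209.9 N 1181 mean [493.6 427.3] rectc [493.  427.8] sz [120.3 109.2] axis 72.4 sd4 [106.4 119.1]
bin px 434.9 190.8 N 125 mean [ 546.5 -325.7] rectc [ 526.8 -347.8] sz [106.2  94.8] axis 143.4 sd4 [ 77.6 139.6]
bin px 440.5 220.6 N 38 mean [ 452.6 -340.4] rectc [ 452.8 -345.1] sz [ 7.5 75.9] axis 96.3 sd4 [ 6.8 80.8]
```

```bash
python3 - <<'E'
from meas import *
z=np.load('top0.npz');im=z['im'].astype(int);d=z['d'];P=cloud('top',d);mx=im.max(2)
print('mat z',np.median(P[205:215,320:390,2]),'bench',np.median(P[170:176,235:250,2]),np.median(P[235:245,430:455,2]))
# mat edge v side
c=im[178:240,178:226];cv2.imwrite('pics/c3.png',np.clip(cv2.resize(c.astype(np.uint8),None,fx=12,fy=9,interpolation=cv2.INTER_NEAREST).astype(int)*3,0,255).astype(np.uint8)[...,::-1])
m=np.zeros(mx.shape,np.uint8);m[180:240,170:225]=(mx[180:240,170:225]<45)
cs,_=cv2.findContours(m,cv2.RETR_EXTERNAL,cv2.CHAIN_APPROX_NONE);k=max(cs,key=cv2.contourArea)
p=ray('top',k[:,0].astype(float),5)[:,:2].astype(np.float32);r=cv2.minAreaRect(p);print(r,cv2.boxPoints(r))
# high points in machine region
Q=P[60:180,300:420];print('machine max z',Q[...,2].max()); q=Q[(Q[...,2]>40)];print(q[:,0].min(),q[:,1].min(),q[:,1].max())
zz=im[165:235,405:475].astype(np.uint8);cv2.imwrite('pics/c4.png',cv2.resize(zz,None,fx=8,fy=8,interpolation=cv2.INTER_NEAREST)[...,::-1])
E
```

```text
mat z 0.36961760136017296 bench -0.5217009487811397 -0.6320648208359767
((492.8157653808594, 427.343017578125), (120.11184692382812, 109.08859252929688), 80.49079895019531) [[429.09937 377.12335]
 [536.689   359.10126]
 [556.53217 477.56268]
 [448.9425  495.58478]]
machine max z 1561.8562051753654
348.8988480867271 -186.3080365856261 54.058955252502656
```

View pics/c3.png

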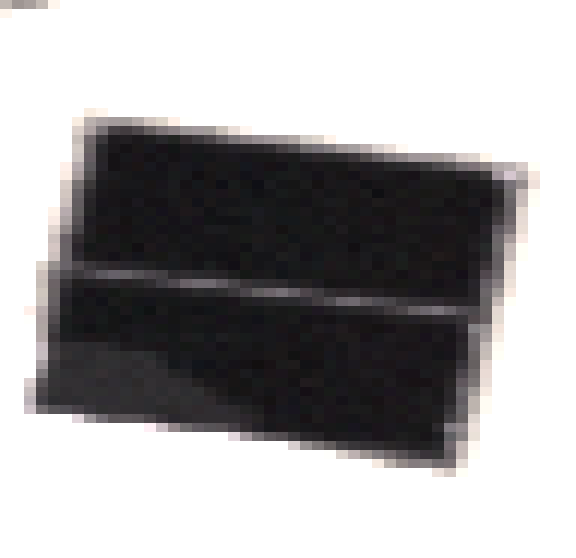

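View pics/c4.png

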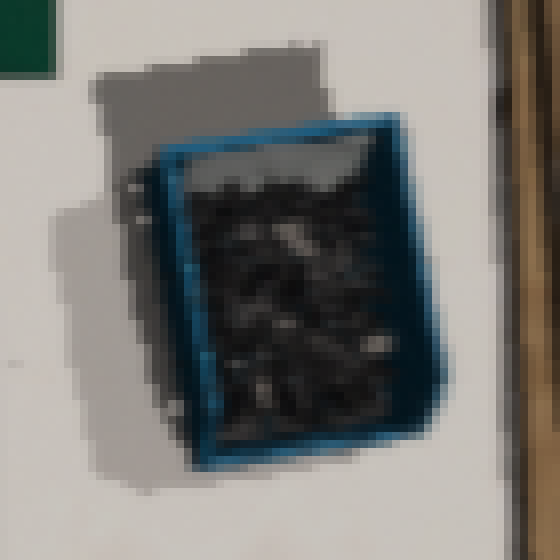

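```bash
python3 - <<'E'
from h import *
b=ray('top',[[425.3,183.5],[455,179.4]],77);f=ray('top',[[430.6,223.1],[458.8,219.4]],34)
print(b.round(1),f.round(1),(b.mean(0)+f.mean(0))/2, ray('top',[[200.1,210.2]],9))
print('lever',ray('top',[[388.4,223]],6))
E
```

```text
[[ 569.8 -295.9   77. ]
 [ 582.9 -390.2   77. ]] [[ 447.5 -319.6   34. ]
 [ 459.4 -410.9   34. ]] [ 514.88618445 -354.14808582   55.5       ] [[491.97615172 426.86102702   9.        ]]
lever [[ 449.80015837 -188.09126648    6.        ]]
```

{"api": "step_arm", "payload": {
  "deltas": [
    [[0.6, 15.2, -36.1, -5, 0, 0, -0.112], [0.6, 15.2, -36.1, -5, 0, 0, -0.112], [0.6, 15.2, -36.1, -5, 0, 0, -0.112], [0.6, 15.2, -36.1, -5, 0, 0, -0.112], [0.6, 15.2, -36.1, -5, 0, 0, -0.112], [0.6, 15.2, -36.1, -5, 0, 0, -0.112], [0.6, 15.2, -36.1, -5, 0, 0, -0.112], [0.6, 15.2, -36.1, -5, 0, 0, -0.112], [0.6, 15.2, -36.1, -5, 0, 0, -0.112], [0.6, 15.2, -36.1, -5, 0, 0, -0.112]]
  ]
}}

```text
clock: 0.93
eef_pos: [357.7, 253.9, 189.1]
tool_rot: [3.142, 0.0, 1.695]
force: [0.4, 1.1, -0.7]
width: 51.4
```

{"api": "step_arm", "payload": {
  "deltas": [
    [[0.6, 15.2, -36, -10, 0, 0, -0.111], [0.6, 15.2, -36, -10, 0, 0, -0.111], [0.6, 15.2, -36, -10, 0, 0, -0.111], [0.6, 15.2, -36, -10, 0, 0, -0.111], [0.6, 15.2, -36, -10, 0, 0, -0.111], [0.6, 0, 0, 0, 0, 0, 0], [0.6, 0, 0, 0, 0, 0, 0], [0.6, 0, 0, 0, 0, 0, 0]]
  ]
}}

```text
clock: 1.6
eef_pos: [433.1, 75.8, 139.1]
tool_rot: [-3.14, 0.0, 1.145]
force: [-0.2, 0.2, -0.6]
width: 51.2
```

```bash
python3 - <<'E'
from meas import *
im,d=ctrl.get_image('side');np.savez('side1.npz',im=im,d=d)
cv2.imwrite('pics/s1.png',cv2.resize(im[120:300,240:420],None,fx=4,fy=3.3)[...,::-1])
im,d=ctrl.get_image('top');np.savez('top1.npz',im=im,d=d)
print('bar side px pred',proj('side',[[433.4,74,17],[541,21,12],[439.7,-57.3,12],[546,-106.5,17],[450,-188,8],[493,427,3]]).round(1))
print(ctrl.read_state()['eef_pos'])
j=im.astype(int);mx=j.max(2);m=np.zeros(mx.shape,np.uint8);m[180:240,170:225]=(mx[180:240,170:225]<60)
cs,_=cv2.findContours(m,cv2.RETR_EXTERNAL,cv2.CHAIN_APPROX_NONE);k=max(cs,key=cv2.contourArea)
r=cv2.minAreaRect(ray('top',k[:,0].astype(float),5)[:,:2].astype(np.float32));print(r)
E
```

```text
bar side px pred [[350.3 215.8]
 [314.4 203. ]
 [355.4 193.8]
 [322.8 181. ]
 [358.4 175.4]
 [288.6 313.2]]
[433.10692798  77.12758643 139.36022002]
((493.14996337890625, 427.890625), (113.3505630493164, 105.45418548583984), 81.17218017578125)
```

View pics/s1.png

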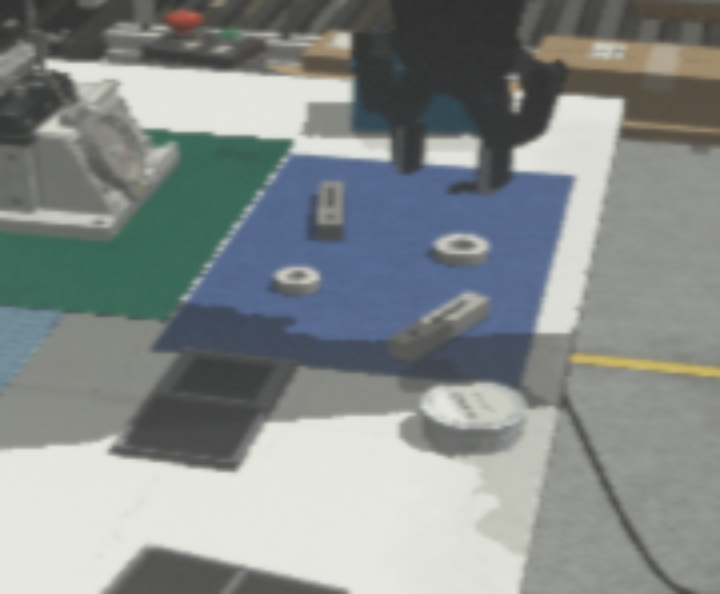

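{"api": "step_arm", "payload": {
  "deltas": [
    [[0.6, 0, -1.5, -30, 0, 0, 0], [0.6, 0, 0, -30, 0, 0, 0], [0.6, 0, 0, -28, 0, 0, 0], [0.6, 0, 0, -20, 0, 0, 0], [0.6, 0, 0, -16, 0, 0, 0], [0.4, 0, 0, 0, 0, 0, 0], [0.4, 0, 0, 0, 0, 0, 0]]
  ]
}}

```text
clock: 2.28
eef_pos: [432.2, 76.3, 24.8]
tool_rot: [-3.137, -0.001, 1.147]
force: [-0.5, 0.1, -1.0]
width: 34.5
```

{"api": "step_arm", "payload": {
  "deltas": [
    [[0, 0, 0, 0, 0, 0, 0], [0, 0, 0, 0, 0, 0, 0], [0, 0, 0, 0, 0, 0, 0], [0, 0, 0, 0, 0, 0, 0], [0, 0, 0, 0, 0, 0, 0], [0, 0, 0, 0, 0, 0, 0]]
  ]
}}

```text
clock: 2.78
eef_pos: [433.0, 75.1, 25.3]
tool_rot: [-3.139, -0.002, 1.145]
force: [0.0, -0.6, 1.0]
width: -0.1
```

{"api": "step_arm", "payload": {
  "deltas": [
    [[0.45, 0, 0, 0, 0, 0, 0], [0.45, 0, 0, 0, 0, 0, 0], [0.45, 0, 0, 0, 0, 0, 0], [0.45, 0, 0, 0, 0, 0, 0], [0.45, 0, 0, 0, 0, 0, 0], [0.45, 0, 0, -5, 0, 0, 0], [0.45, 0, 0, -5.5, 0, 0, 0], [0.45, 0, 0, 0, 0, 0, 0], [0.45, 0, 0, 0, 0, 0, 0]]
  ]
}}

```text
clock: 3.53
eef_pos: [432.6, 75.0, 14.2]
tool_rot: [-3.138, -0.001, 1.144]
force: [-0.1, 0.3, -0.6]
width: 38.5
```

{"api": "step_arm", "payload": {
  "deltas": [
    [[0, 0, 0, 0, 0, 0, 0], [0, 0, 0, 0, 0, 0, 0], [0, 0, 0, 0, 0, 0, 0], [0, 0, 0, 0, 0, 0, 0], [0, 0, 0, 0, 0, 0, 0], [0, 0, 0, 0, 0, 0, 0]]
  ]
}}

```text
clock: 4.03
eef_pos: [433.1, 75.0, 14.9]
tool_rot: [-3.139, -0.002, 1.144]
force: [-0.1, 0.1, 6.3]
width: 16.3
```

{"api": "step_arm", "payload": {
  "deltas": [
    [[0, 0, 0, 10, 0, 0, 0], [0, 0, 0, 20, 0, 0, 0], [0, 0, 0, 20, 0, 0, 0], [0, 0, 0, 20, 0, 0, 0], [0, 0, 0, 20, 0, 0, 0], [0, 0, 0, 0, 0, 0, 0], [0, 0, 0, 0, 0, 0, 0]]
  ]
}}

```text
clock: 4.62
eef_pos: [433.2, 75.6, 104.8]
tool_rot: [-3.139, -0.002, 1.146]
force: [-0.3, 0.4, -1.8]
width: 15.8
```

```bash
python3 - <<'E'
from meas import *
im,d=ctrl.get_image('side')
cv2.imwrite('pics/s2.png',cv2.resize(im[100:280,260:440],None,fx=4,fy=3.3)[...,::-1])
s=ctrl.read_state();print(s['width'],s['force'],s['torque'],s['eef_pos'])
E
```

```text
16.212803719725276 [ 0.63702051  0.48322079 -2.62138497] [-0.02570647  0.00737484 -0.01769913] [432.61446138  75.56185867 104.15069677]
```

View pics/s2.png

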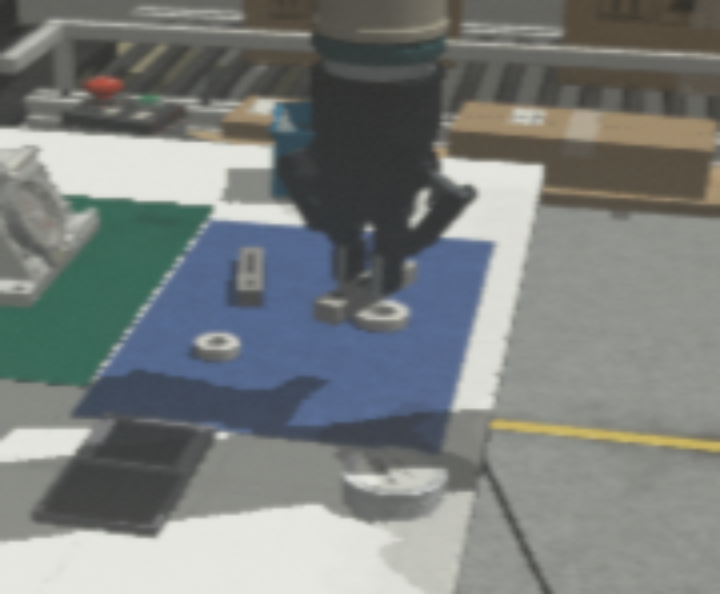

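{"api": "step_arm", "payload": {
  "deltas": [
    [[0, 8.7, 34.7, 1, 0, 0, 0.0265], [0, 8.7, 34.7, 1, 0, 0, 0.0265], [0, 8.7, 34.7, 1, 0, 0, 0.0265], [0, 8.7, 34.7, 1, 0, 0, 0.0265], [0, 8.7, 34.7, 1, 0, 0, 0.0265], [0, 8.7, 34.7, 1, 0, 0, 0.0265], [0, 8.7, 34.7, 1, 0, 0, 0.0265], [0, 8.7, 34.7, 1, 0, 0, 0.0265], [0, 8.7, 34.7, 1, 0, 0, 0.0265], [0, 8.7, 34.7, 1, 0, 0, 0.0265]]
  ]
}}

```text
clock: 5.5
eef_pos: [518.8, 423.5, 112.1]
tool_rot: [-3.135, 0.0, 1.411]
force: [1.1, 0.6, -1.6]
width: 16.0
```

{"api": "step_arm", "payload": {
  "deltas": [
    [[0, 0, 0, 0, 0, 0, 0], [0, 0, 0, 0, 0, 0, 0], [0, 0, 0, 0, 0, 0, 0]]
  ]
}}

```text
clock: 5.75
eef_pos: [519.0, 420.8, 112.3]
tool_rot: [-3.136, 0.001, 1.409]
force: [-0.8, -0.6, -1.5]
width: 16.2
```

{"api": "step_arm", "payload": {
  "deltas": [
    [[0, 0, 2, -15, 0, 0, 0], [0, 0, 0, -20, 0, 0, 0], [0, 0, 0, -20, 0, 0, 0], [0, 0, 0, -20, 0, 0, 0], [0, 0, 0, -10, 0, 0, 0], [0, 0, 0, -5, 0, 0, 0], [0, 0, 0, 0, 0, 0, 0], [0, 0, 0, 0, 0, 0, 0]]
  ]
}}

```text
clock: 6.42
eef_pos: [520.4, 423.7, 24.8]
tool_rot: [-3.139, -0.002, 1.409]
force: [0.9, 0.4, -1.7]
width: 16.0
```

{"api": "step_arm", "payload": {
  "deltas": [
    [[0, 0, 0, -3, 0, 0, 0], [0, 0, 0, -2, 0, 0, 0], [0, 0, 0, -1, 0, 0, 0], [0, 0, 0, -0.7, 0, 0, 0], [0, 0, 0, 0, 0, 0, 0]]
  ]
}}

```text
clock: 6.83
eef_pos: [520.0, 424.3, 18.0]
tool_rot: [-3.138, -0.002, 1.41]
force: [-0.3, 0.6, -1.2]
width: 16.3
```

{"api": "step_arm", "payload": {
  "deltas": [
    [[0, 0, 0, -0.7, 0, 0, 0], [0, 0, 0, -0.5, 0, 0, 0], [0, 0, 0, 0, 0, 0, 0]]
  ]
}}

```text
clock: 7.08
eef_pos: [519.9, 424.3, 18.0]
tool_rot: [-3.138, -0.002, 1.41]
force: [-3.6, -0.6, 6.7]
width: 16.2
```

Contact. I'll open partly, then lift.

{"api": "step_arm", "payload": {
  "deltas": [
    [[0.3, 0, 0, 0, 0, 0, 0], [0.35, 0, 0, 0, 0, 0, 0], [0.4, 0, 0, 0, 0, 0, 0], [0.4, 0, 0, 2, 0, 0, 0], [0.5, 0, 0, 20, 0, 0, 0], [0.6, 0, 0, 30, 0, 0, 0], [0.6, 0, 0, 30, 0, 0, 0], [0.6, 0, 0, 30, 0, 0, 0]]
  ]
}}

```text
clock: 7.75
eef_pos: [519.8, 423.7, 129.5]
tool_rot: [-3.138, -0.001, 1.409]
force: [-0.4, 0.1, 0.6]
width: 51.2
```

{"api": "step_arm", "payload": {
  "deltas": [
    [[0.5, 1.9, -37.9, 0, 0, 0, 0.0265], [0.5, 1.9, -37.9, 0, 0, 0, 0.0265], [0.5, 1.9, -37.9, 0, 0, 0, 0.0265], [0.5, 1.9, -37.9, 0, 0, 0, 0.0265], [0.5, 1.9, -37.9, 0, 0, 0, 0.0265], [0.5, 1.9, -37.9, 0, 0, 0, 0.0265], [0.5, 1.9, -37.9, 0, 0, 0, 0.0265], [0.5, 1.9, -37.9, 0, 0, 0, 0.0265], [0.5, 1.9, -37.9, 0, 0, 0, 0.0265], [0.5, 1.9, -37.9, 0, 0, 0, 0.0265]]
  ]
}}

```text
clock: 8.58
eef_pos: [538.8, 43.3, 128.8]
tool_rot: [-3.139, -0.001, 1.676]
force: [0.6, 0.1, -0.1]
width: 42.8
```

{"api": "step_arm", "payload": {
  "deltas": [
    [[0.5, 1.9, -37.9, -10, 0, 0, 0.0265], [0.5, 1.9, -37.9, -10, 0, 0, 0.0265], [0.5, 1.9, -37.9, -10, 0, 0, 0.0265], [0.5, 1.9, -37.9, -10, 0, 0, 0.0265], [0.5, 0, 0, 0, 0, 0, 0], [0.5, 0, 0, 0, 0, 0, 0], [0.5, 0, 0, 0, 0, 0, 0]]
  ]
}}

```text
clock: 9.17
eef_pos: [546.4, -106.2, 88.4]
tool_rot: [-3.138, -0.002, 1.78]
force: [0.8, 0.2, 1.3]
width: 42.9
```

```bash
python3 - <<'E'
from meas import *
im,d=ctrl.get_image('top');cv2.imwrite('pics/t3.png',cv2.resize(im[160:260,170:330],None,fx=5,fy=5,interpolation=cv2.INTER_NEAREST)[...,::-1])
j=im.astype(int);mx=j.max(2);mn=j.min(2);m=np.zeros(mx.shape,bool);m[185:230,180:222]=(mn[185:230,180:222]>60)
E
```

```text
(no output)
```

View pics/t3.png

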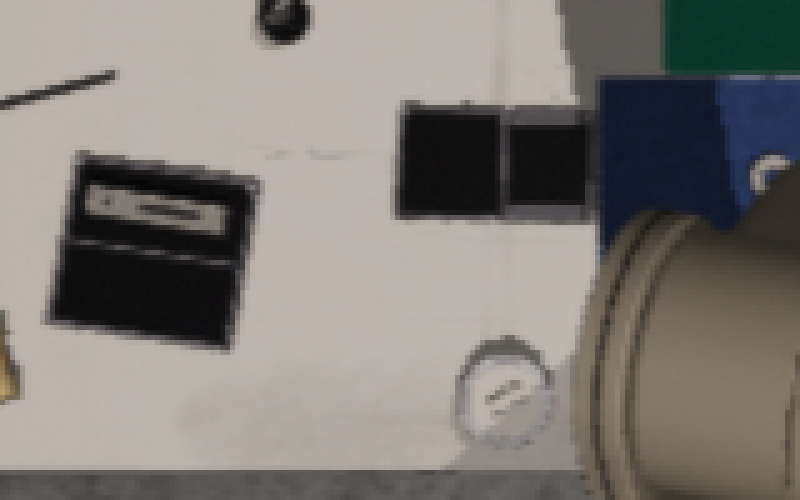

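Bar 1 lies flat and central in the far lane, at crop px (155,208).

{"api": "step_arm", "payload": {
  "deltas": [
    [[0.5, 0, 0, -15, 0, 0, 0], [0.5, 0, 0, -20, 0, 0, 0], [0.5, 0, 0, -18, 0, 0, 0], [0.5, 0, 0, -12, 0, 0, 0], [0.5, 0, 0, -8, 0, 0, 0], [0.5, 0, 0, 0, 0, 0, 0], [0.5, 0, 0, 0, 0, 0, 0]]
  ]
}}

```text
clock: 9.8
eef_pos: [546.7, -105.9, 15.6]
tool_rot: [-3.138, -0.002, 1.782]
force: [-0.1, 0.0, -0.2]
width: 42.3
```

{"api": "step_arm", "payload": {
  "deltas": [
    [[0, 0, 0, -0.7, 0, 0, 0], [0, 0, 0, 0, 0, 0, 0], [0, 0, 0, 0, 0, 0, 0], [0, 0, 0, 0, 0, 0, 0], [0, 0, 0, 0, 0, 0, 0], [0, 0, 0, 0, 0, 0, 0]]
  ]
}}

```text
clock: 10.3
eef_pos: [547.1, -106.6, 15.9]
tool_rot: [-3.14, -0.001, 1.781]
force: [-1.6, 0.5, 4.9]
width: 16.2
```

{"api": "step_arm", "payload": {
  "deltas": [
    [[0, 0, 0, 10, 0, 0, 0], [0, 0, 0, 20, 0, 0, 0], [0, 0, 0, 20, 0, 0, 0], [0, 0, 0, 20, 0, 0, 0], [0, 0, 0, 20, 0, 0, 0], [0, 0, 0, 0, 0, 0, 0], [0, 0, 0, 0, 0, 0, 0]]
  ]
}}

```text
clock: 10.88
eef_pos: [547.1, -106.5, 106.1]
tool_rot: [-3.141, -0.001, 1.781]
force: [-0.6, 1.0, -1.4]
width: 16.3
```

{"api": "step_arm", "payload": {
  "deltas": [
    [[0, -5.8, 38.5, 0, 0, 0, -0.0266], [0, -5.8, 38.5, 0, 0, 0, -0.0266], [0, -5.8, 38.5, 0, 0, 0, -0.0266], [0, -5.8, 38.5, 0, 0, 0, -0.0266], [0, -5.8, 38.5, 0, 0, 0, -0.0266], [0, -5.8, 38.5, 0, 0, 0, -0.0266], [0, -5.8, 38.5, 0, 0, 0, -0.0266], [0, -5.8, 38.5, 0, 0, 0, -0.0266], [0, -5.8, 38.5, 0, 0, 0, -0.0266], [0, -5.8, 38.5, 0, 0, 0, -0.0266]]
  ]
}}

```text
clock: 11.72
eef_pos: [486.8, 280.1, 103.7]
tool_rot: [-3.136, -0.0, 1.513]
force: [1.6, -0.2, -1.7]
width: 16.1
```

{"api": "step_arm", "payload": {
  "deltas": [
    [[0, -5.7, 38.5, 0, 0, 0, -0.0266], [0, -5.7, 38.5, 0, 0, 0, -0.0266], [0, -5.7, 38.5, 0, 0, 0, -0.0266], [0, -5.7, 38.5, 0, 0, 0, -0.0266], [0, 0, 0, 0, 0, 0, 0], [0, 0, 0, 0, 0, 0, 0], [0, 0, 0, 0, 0, 0, 0]]
  ]
}}

```text
clock: 12.3
eef_pos: [465.0, 431.3, 103.5]
tool_rot: [-3.137, 0.001, 1.409]
force: [0.7, -0.3, -1.9]
width: 16.2
```

{"api": "step_arm", "payload": {
  "deltas": [
    [[0, 1, 0, -15, 0, 0, 0], [0, 0, 0, -20, 0, 0, 0], [0, 0, 0, -20, 0, 0, 0], [0, 0, 0, -15, 0, 0, 0], [0, 0, 0, -8, 0, 0, 0], [0, 0, 0, -3, 0, 0, 0], [0, 0, 0, -2, 0, 0, 0], [0, 0, 0, 0, 0, 0, 0]]
  ]
}}

```text
clock: 12.97
eef_pos: [467.2, 432.3, 22.0]
tool_rot: [-3.139, -0.002, 1.408]
force: [-0.2, 1.2, -1.9]
width: 15.9
```

{"api": "step_arm", "payload": {
  "deltas": [
    [[0, 0, 0, -2, 0, 0, 0], [0, 0, 0, -1, 0, 0, 0], [0, 0, 0, -0.7, 0, 0, 0], [0, 0, 0, -0.6, 0, 0, 0], [0, 0, 0, 0, 0, 0, 0]]
  ]
}}

```text
clock: 13.38
eef_pos: [467.0, 432.9, 18.9]
tool_rot: [-3.139, -0.003, 1.408]
force: [-1.1, -0.3, 5.1]
width: 16.2
```

{"api": "step_arm", "payload": {
  "deltas": [
    [[0.3, 0, 0, 0, 0, 0, 0], [0.35, 0, 0, 0, 0, 0, 0], [0.4, 0, 0, 0, 0, 0, 0], [0.4, 0, 0, 2, 0, 0, 0], [0.5, 0, 0, 20, 0, 0, 0], [0.6, 0, 0, 25, 0, 0, 0], [0.6, 0, 0, 25, 0, 0, 0], [0.6, 0, 0, 25, 0, 0, 0]]
  ]
}}

```text
clock: 14.05
eef_pos: [466.6, 432.2, 115.5]
tool_rot: [-3.138, -0.001, 1.408]
force: [0.2, -0.1, 0.7]
width: 51.6
```

{"api": "step_arm", "payload": {
  "deltas": [
    [[0.7, -2.1, -37.7, 0, 0, 0, 0.0125], [0.7, -2.1, -37.7, 0, 0, 0, 0.0125], [0.7, -2.1, -37.7, 0, 0, 0, 0.0125], [0.7, -2.1, -37.7, 0, 0, 0, 0.0125], [0.7, -2.1, -37.7, 0, 0, 0, 0.0125], [0.7, -2.1, -37.7, 0, 0, 0, 0.0125], [0.7, -2.1, -37.7, 0, 0, 0, 0.0125], [0.7, -2.1, -37.7, 0, 0, 0, 0.0125], [0.7, -2.1, -37.7, 0, 0, 0, 0.0125], [0.7, -2.1, -37.7, 0, 0, 0, 0.0125]]
  ]
}}

```text
clock: 14.88
eef_pos: [445.5, 53.8, 114.8]
tool_rot: [-3.139, -0.001, 1.534]
force: [-0.3, -0.0, 0.5]
width: 60.0
```

{"api": "step_arm", "payload": {
  "deltas": [
    [[0.7, -2, -37.7, -5, 0, 0, 0.0125], [0.7, -2, -37.7, -5, 0, 0, 0.0125], [0.7, -2, -37, -5, 0, 0, 0.0125], [0.7, 0, 0, 0, 0, 0, 0], [0.7, 0, 0, 0, 0, 0, 0], [0.7, 0, 0, 0, 0, 0, 0]]
  ]
}}

```text
clock: 15.38
eef_pos: [439.7, -56.8, 99.6]
tool_rot: [-3.138, -0.002, 1.57]
force: [-1.3, 0.8, 0.3]
width: 59.3
```

```bash
python3 - <<'E'
from meas import *
im,d=ctrl.get_image('top');cv2.imwrite('pics/t4.png',cv2.resize(im[160:260,170:330],None,fx=5,fy=5,interpolation=cv2.INTER_NEAREST)[...,::-1])
im,d=ctrl.get_image('side');cv2.imwrite('pics/s4.png',cv2.resize(im[120:350,230:430],None,fx=3.5,fy=2.6)[...,::-1])
j=im.astype(int);mx=j.max(2);mn=j.min(2)
for k in range(3): s=ctrl.read_state();print(s['eef_pos'],s['width'])
E
```

```text
[439.85485438 -55.32326751  99.55114207] 59.44571465640825
[439.85485438 -55.32326751  99.55114207] 59.44571465640825
[439.85485438 -55.32326751  99.55114207] 59.44571465640825
```

View pics/t4.png

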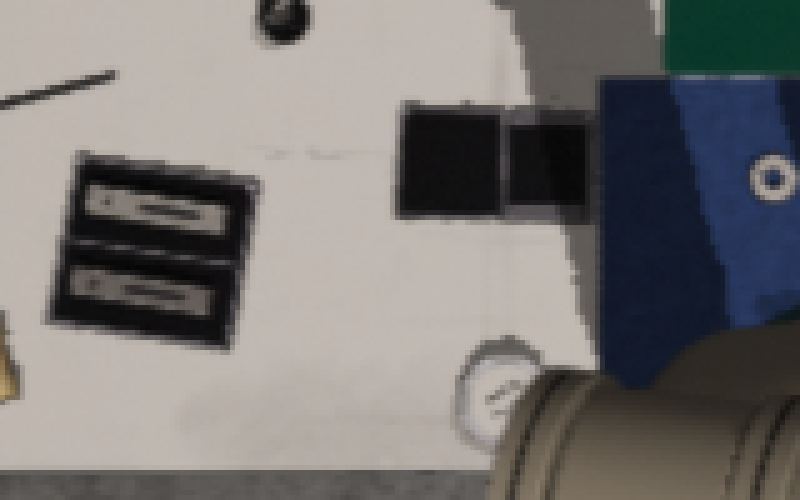

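View pics/s4.png

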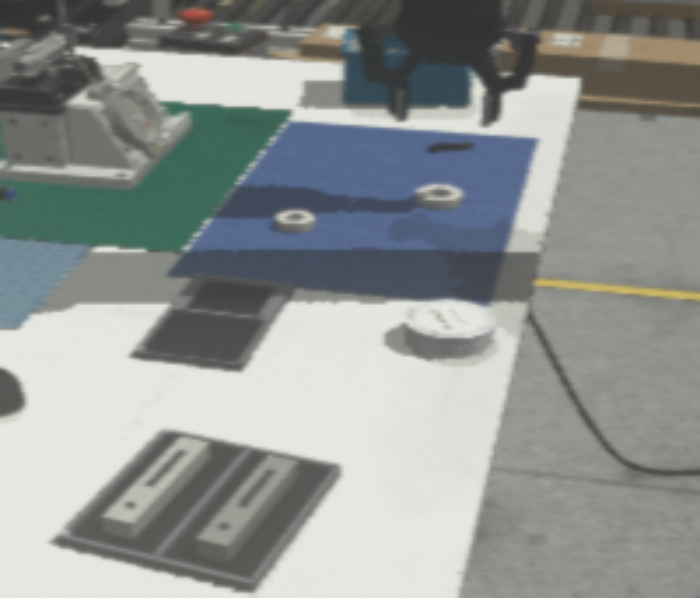

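Both bars are in their lanes, with the divider between them. Next is the larger ring.

{"api": "step_arm", "payload": {
  "deltas": [
    [[0.7, 0, -1, -12, 0, 0, 0], [0.7, 0, 0, -18, 0, 0, 0], [0.7, 0, 0, -18, 0, 0, 0], [0.7, 0, 0, -18, 0, 0, 0], [0.7, 0, 0, -12, 0, 0, 0], [0.6, 0, 0, -5, 0, 0, 0], [0.6, 0, 0, 0, 0, 0, 0], [0.6, 0, 0, 0, 0, 0, 0]]
  ]
}}

```text
clock: 16.15
eef_pos: [439.7, -56.5, 16.4]
tool_rot: [-3.138, -0.002, 1.573]
force: [0.2, 0.3, 0.3]
width: 51.6
```

{"api": "step_arm", "payload": {
  "deltas": [
    [[0.6, 0, -0.7, -3.2, 0, 0, 0], [0.6, 0, 0, 0, 0, 0, 0], [0.6, 0, 0, 0, 0, 0, 0]]
  ]
}}

```text
clock: 16.4
eef_pos: [440.1, -58.0, 13.8]
tool_rot: [-3.139, -0.001, 1.572]
force: [0.8, -0.4, 0.9]
width: 51.3
```

{"api": "step_arm", "payload": {
  "deltas": [
    [[0.3, 0, 0, 0, 0, 0, 0], [0, 0, 0, 0, 0, 0, 0], [0, 0, 0, 0, 0, 0, 0], [0, 0, 0, 0, 0, 0, 0], [0, 0, 0, 0, 0, 0, 0], [0, 0, 0, 0, 0, 0, 0]]
  ]
}}

```text
clock: 16.9
eef_pos: [440.0, -58.3, 14.3]
tool_rot: [-3.14, -0.002, 1.571]
force: [-0.4, 0.9, 9.9]
width: 34.2
```

{"api": "step_arm", "payload": {
  "deltas": [
    [[0, 0, 0, 5, 0, 0, 0], [0, 0, 0, 5, 0, 0, 0], [0, 0, 0, 10, 0, 0, 0], [0, 0, 0, 0, 0, 0, 0], [0, 0, 0, 0, 0, 0, 0]]
  ]
}}

```text
clock: 17.32
eef_pos: [440.1, -58.5, 33.8]
tool_rot: [-3.139, -0.001, 1.571]
force: [-0.2, 0.6, -1.2]
width: 33.7
```

```bash
python3 - <<'E'
from meas import *
im,d=ctrl.get_image('side');cv2.imwrite('pics/s5.png',cv2.resize(im[130:230,300:410],None,fx=7,fy=6)[...,::-1])
E
```

```text
(no output)
```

View pics/s5.png

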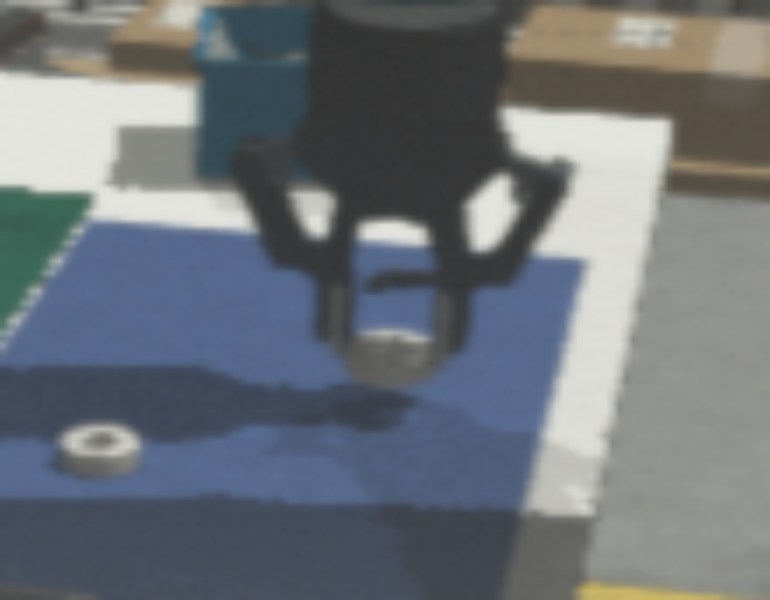

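```bash
python3 - <<'E'
from meas import *
im,d=ctrl.get_image('side');c=im[165:205,335:375]
cv2.imwrite('pics/s6.png',np.clip(cv2.resize(c,None,fx=14,fy=14,interpolation=cv2.INTER_CUBIC).astype(int)*1.8,0,255).astype(np.uint8)[...,::-1])
P=cloud('side',d);Q=P[172:202,340:372]
for v in range(180,199,1): print(v,[tuple(P[v,u].round(0).astype(int)) for u in (351,355,359)])
E
```

```text
180 [(np.int64(469), np.int64(-160), np.int64(3)), (np.int64(457), np.int64(-164), np.int64(3)), (np.int64(445), np.int64(-172), np.int64(0))]
181 [(np.int64(468), np.int64(-155), np.int64(2)), (np.int64(456), np.int64(-157), np.int64(3)), (np.int64(444), np.int64(-159), np.int64(3))]
182 [(np.int64(467), np.int64(-149), np.int64(2)), (np.int64(455), np.int64(-150), np.int64(3)), (np.int64(443), np.int64(-155), np.int64(2))]
183 [(np.int64(465), np.int64(-139), np.int64(4)), (np.int64(453), np.int64(-141), np.int64(4)), (np.int64(441), np.int64(-143), np.int64(4))]
184 [(np.int64(465), np.int64(-135), np.int64(2)), (np.int64(453), np.int64(-140), np.int64(1)), (np.int64(441), np.int64(-139), np.int64(3))]
185 [(np.int64(463), np.int64(-128), np.int64(3)), (np.int64(444), np.int64(-74), np.int64(31)), (np.int64(439), np.int64(-130), np.int64(4))]
186 [(np.int64(454), np.int64(-65), np.int64(31)), (np.int64(443), np.int64(-67), np.int64(31)), (np.int64(432), np.int64(-67), np.int64(33))]
187 [(np.int64(453), np.int64(-58), np.int64(32)), (np.int64(443), np.int64(-64), np.int64(30)), (n
[... 905 characters left out ...]
 [(np.int64(454), np.int64(-69), np.int64(4)), (np.int64(438), np.int64(-38), np.int64(21)), (np.int64(428), np.int64(-42), np.int64(21))]
195 [(np.int64(453), np.int64(-62), np.int64(4)), (np.int64(442), np.int64(-66), np.int64(3)), (np.int64(431), np.int64(-70), np.int64(3))]
196 [(np.int64(452), np.int64(-59), np.int64(3)), (np.int64(441), np.int64(-61), np.int64(2)), (np.int64(430), np.int64(-64), np.int64(3))]
197 [(np.int64(451), np.int64(-51), np.int64(3)), (np.int64(440), np.int64(-52), np.int64(4)), (np.int64(429), np.int64(-61), np.int64(1))]
198 [(np.int64(450), np.int64(-46), np.int64(3)), (np.int64(439), np.int64(-47), np.int64(4)), (np.int64(308), np.int64(972), np.int64(564))]
```

View pics/s6.png

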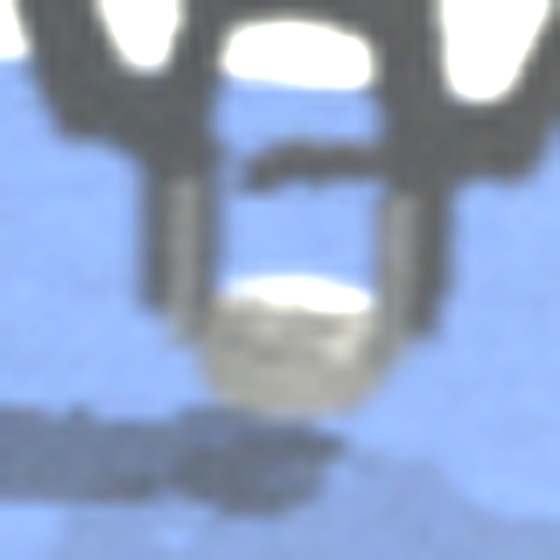

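Depth puts the ring top at z 31–33 across its width, so it hangs level. The dark face is gripper shadow. Next I'll carry it to the larger bay.

{"api": "step_arm", "payload": {
  "deltas": [
    [[0, 0, 0, 15, 0, 0, 0], [0, 0, 0, 20, 0, 0, 0], [0, 12.3, 32.5, 5, 0, 0, 0], [0, 12.3, 32.5, 0, 0, 0, 0], [0, 12.3, 32.5, 0, 0, 0, 0], [0, 12.3, 32.5, 0, 0, 0, 0], [0, 12.3, 32.5, 0, 0, 0, 0], [0, 12.3, 32.5, 0, 0, 0, 0], [0, 12.3, 32.5, 0, 0, 0, 0], [0, 12.3, 32.5, 0, 0, 0, 0]]
  ]
}}

```text
clock: 18.25
eef_pos: [537.8, 203.3, 72.6]
tool_rot: [-3.137, -0.001, 1.571]
force: [0.1, -0.7, -1.4]
width: 33.6
```

{"api": "step_arm", "payload": {
  "deltas": [
    [[0, 12.3, 32.5, 0, 0, 0, 0], [0, 0, 0, 0, 0, 0, 0], [0, 0, 0, 0, 0, 0, 0], [0, 0, 0, 0, 0, 0, 0]]
  ]
}}

```text
clock: 18.58
eef_pos: [549.6, 233.0, 72.6]
tool_rot: [-3.137, -0.0, 1.571]
force: [-0.1, 0.1, -0.1]
width: 34.0
```

{"api": "step_arm", "payload": {
  "deltas": [
    [[0, 1.2, 1, -15, 0, 0, 0], [0, 0, 0, -15, 0, 0, 0], [0, 0, 0, -10, 0, 0, 0], [0, 0, 0, -6, 0, 0, 0], [0, 0, 0, -3, 0, 0, 0], [0, 0, 0, -1.5, 0, 0, 0], [0, 0, 0, 0, 0, 0, 0]]
  ]
}}

```text
clock: 19.17
eef_pos: [551.7, 234.5, 22.7]
tool_rot: [-3.138, -0.001, 1.57]
force: [0.1, -0.2, -0.9]
width: 33.9
```

{"api": "step_arm", "payload": {
  "deltas": [
    [[0, 0, 0, -1.5, 0, 0, 0], [0, 0, 0, -1, 0, 0, 0], [0, 0, 0, -1, 0, 0, 0], [0, 0, 0, -0.5, 0, 0, 0], [0, 0, 0, -0.5, 0, 0, 0], [0, 0, 0, 0, 0, 0, 0], [0, 0, 0, 0, 0, 0, 0]]
  ]
}}

```text
clock: 19.75
eef_pos: [551.6, 234.9, 18.4]
tool_rot: [-3.138, -0.002, 1.571]
force: [-0.2, 0.2, -1.5]
width: 34.1
```

{"api": "step_arm", "payload": {
  "deltas": [
    [[0, 0, 0, -0.5, 0, 0, 0], [0, 0, 0, -0.4, 0, 0, 0], [0, 0, 0, 0, 0, 0, 0]]
  ]
}}

```text
clock: 20.0
eef_pos: [551.6, 235.0, 17.5]
tool_rot: [-3.138, -0.002, 1.571]
force: [-0.8, 0.5, 0.1]
width: 34.1
```

{"api": "step_arm", "payload": {
  "deltas": [
    [[0, 0, 0, -0.4, 0, 0, 0], [0, 0, 0, 0, 0, 0, 0]]
  ]
}}

```text
clock: 20.17
eef_pos: [551.6, 235.0, 17.4]
tool_rot: [-3.138, -0.002, 1.571]
force: [-1.7, -0.4, 3.5]
width: 34.1
```

{"api": "step_arm", "payload": {
  "deltas": [
    [[0, 0, 0, -0.4, 0, 0, 0], [0, 0, 0, 0, 0, 0, 0], [0.42, 0, 0, 0, 0, 0, 0], [0.44, 0, 0, 0, 0, 0, 0], [0.47, 0, 0, 0, 0, 0, 0], [0.5, 0, 0, 0, 0, 0, 0], [0.52, 0, 0, 0, 0, 0, 0], [0.52, 0, 0, 3, 0, 0, 0], [0.52, 0, 0, 5, 0, 0, 0], [0.52, 0, 0, 15, 0, 0, 0]]
  ]
}}

```text
clock: 21.0
eef_pos: [550.3, 234.6, 38.8]
tool_rot: [-3.135, -0.0, 1.571]
force: [0.5, 0.5, 0.8]
width: 44.7
```

{"api": "step_arm", "payload": {
  "deltas": [
    [[0.55, 0, 0, 20, 0, 0, 0], [0.55, 0, 0, 20, 0, 0, 0], [0.55, -1.6, -35.6, 0, 0, 0, 0], [0.55, -1.6, -35.6, 0, 0, 0, 0], [0.55, -1.6, -35.6, 0, 0, 0, 0], [0.55, -1.6, -35.6, 0, 0, 0, 0], [0.55, -1.6, -35.6, 0, 0, 0, 0], [0.55, -1.6, -35.6, 0, 0, 0, 0], [0.55, 0, 0, 0, 0, 0, 0], [0.55, 0, 0, 0, 0, 0, 0]]
  ]
}}

```text
clock: 21.83
eef_pos: [542.4, 18.0, 81.3]
tool_rot: [-3.14, -0.001, 1.565]
force: [0.1, 0.9, -1.2]
width: 46.6
```

```bash
python3 - <<'E'
from meas import *
im,d=ctrl.get_image('top');cv2.imwrite('pics/t7.png',cv2.resize(im[170:230,240:340],None,fx=7,fy=7,interpolation=cv2.INTER_NEAREST)[...,::-1])
im,d=ctrl.get_image('side');cv2.imwrite('pics/s7.png',cv2.resize(im[160:270,250:380],None,fx=6,fy=5)[...,::-1])
E
```

```text
(no output)
```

View pics/t7.png

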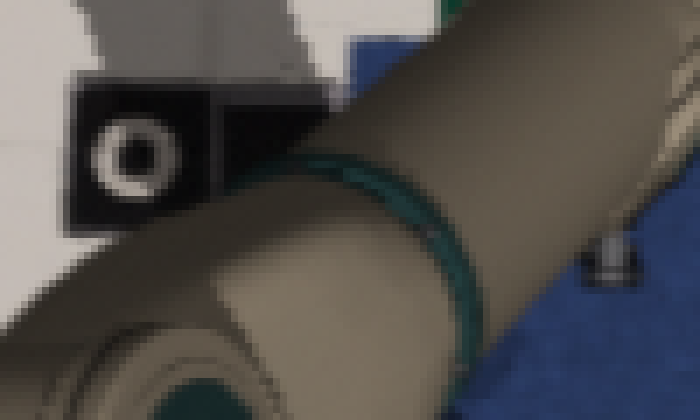

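View pics/s7.png

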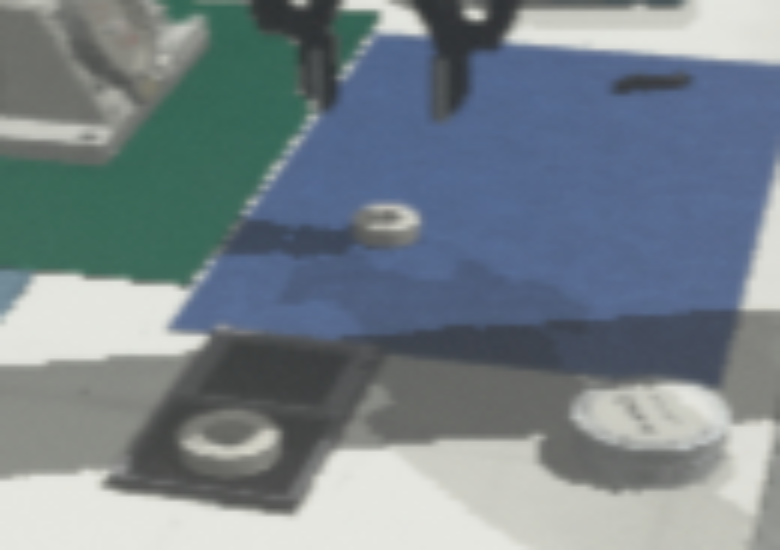

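The larger ring lies flat in the larger bay. Next I'll descend onto the smaller ring.

{"api": "step_arm", "payload": {
  "deltas": [
    [[0.55, -1, 2.5, -10, 0, 0, 0], [0.55, 0, 0, -18, 0, 0, 0], [0.55, 0, 0, -18, 0, 0, 0], [0.55, 0, 0, -12, 0, 0, 0], [0.55, 0, 0, -7, 0, 0, 0], [0.55, 0, 0, 0, 0, 0, 0], [0.55, 0, 0, 0, 0, 0, 0]]
  ]
}}

```text
clock: 22.52
eef_pos: [540.9, 24.1, 14.4]
tool_rot: [-3.138, -0.001, 1.571]
force: [-0.4, 0.3, 0.0]
width: 47.1
```

{"api": "step_arm", "payload": {
  "deltas": [
    [[0.55, 0, -3, -1, 0, 0, 0], [0.55, 0, 0, 0, 0, 0, 0], [0.55, 0, 0, 0, 0, 0, 0]]
  ]
}}

```text
clock: 22.77
eef_pos: [541.4, 20.5, 14.3]
tool_rot: [-3.139, -0.001, 1.57]
force: [0.5, -0.7, -0.8]
width: 46.9
```

{"api": "step_arm", "payload": {
  "deltas": [
    [[0.3, 0, 0, 0, 0, 0, 0], [0, 0, 0, 0, 0, 0, 0], [0, 0, 0, 0, 0, 0, 0], [0, 0, 0, 0, 0, 0, 0], [0, 0, 0, 0, 0, 0, 0], [0, 0, 0, 0, 0, 0, 0]]
  ]
}}

```text
clock: 23.27
eef_pos: [541.3, 20.8, 14.5]
tool_rot: [-3.139, -0.002, 1.571]
force: [-0.8, 1.0, 5.6]
width: 25.6
```

{"api": "step_arm", "payload": {
  "deltas": [
    [[0, 0, 0, 5, 0, 0, 0], [0, 0, 0, 15, 0, 0, 0], [0, 0, 0, 20, 0, 0, 0], [0, 1.9, 30, 0, 0, 0, 0], [0, 1.9, 30, 0, 0, 0, 0], [0, 1.9, 30, 0, 0, 0, 0], [0, 1.9, 30, 0, 0, 0, 0], [0, 1.9, 30, 0, 0, 0, 0], [0, 0, 0, 0, 0, 0, 0], [0, 0, 0, 0, 0, 0, 0]]
  ]
}}

```text
clock: 24.1
eef_pos: [550.0, 173.6, 53.5]
tool_rot: [-3.138, -0.002, 1.576]
force: [-0.0, 0.5, -0.7]
width: 25.9
```

```bash
python3 - <<'E'
from meas import *
im,d=ctrl.get_image('side');cv2.imwrite('pics/s8.png',cv2.resize(im[140:270,240:380],None,fx=5,fy=4.5)[...,::-1])
s=ctrl.read_state();print(s['eef_pos'],s['width'])
E
```

```text
[550.21098135 171.11117997  53.70330916] 26.276700373679823
```

View pics/s8.png

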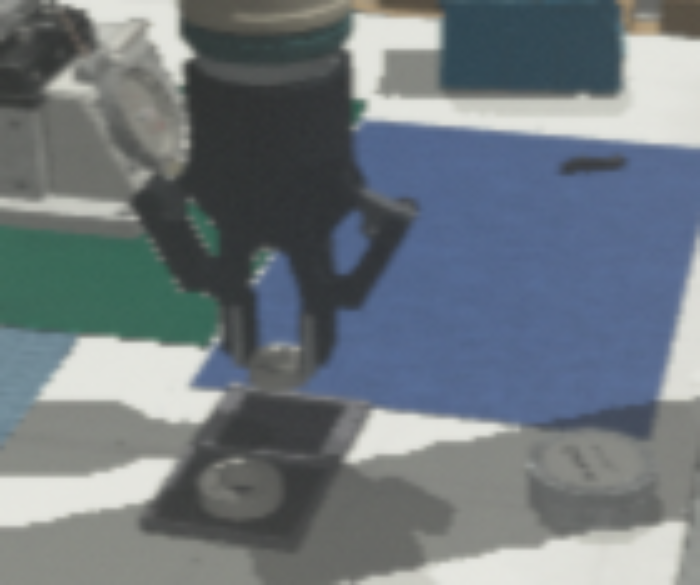

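The smaller ring is held level above the smaller bay. I'll lower it to a contact TCP z of about 17.5.

{"api": "step_arm", "payload": {
  "deltas": [
    [[0, 0.6, 0, -10, 0, 0, 0], [0, 0, 0, -10, 0, 0, 0], [0, 0, 0, -7, 0, 0, 0], [0, 0, 0, -4, 0, 0, 0], [0, 0, 0, -2, 0, 0, 0], [0, 0, 0, 0, 0, 0, 0], [0, 0, 0, 0, 0, 0, 0]]
  ]
}}

```text
clock: 24.73
eef_pos: [551.2, 170.4, 20.5]
tool_rot: [-3.138, -0.001, 1.57]
force: [0.3, -0.2, -0.1]
width: 25.9
```

{"api": "step_arm", "payload": {
  "deltas": [
    [[0, 0, 0, -0.8, 0, 0, 0], [0, 0, 0, -0.8, 0, 0, 0], [0, 0, 0, -0.5, 0, 0, 0], [0, 0, 0, -0.4, 0, 0, 0], [0, 0, 0, 0, 0, 0, 0], [0, 0, 0, 0, 0, 0, 0]]
  ]
}}

```text
clock: 25.23
eef_pos: [551.1, 170.8, 18.2]
tool_rot: [-3.138, -0.002, 1.571]
force: [0.0, 0.5, -0.2]
width: 25.9
```

{"api": "step_arm", "payload": {
  "deltas": [
    [[0, 0, 0, -0.4, 0, 0, 0], [0, 0, 0, -0.4, 0, 0, 0], [0, 0, 0, 0, 0, 0, 0], [0, 0, 0, 0, 0, 0, 0]]
  ]
}}

```text
clock: 25.57
eef_pos: [551.1, 170.8, 17.5]
tool_rot: [-3.138, -0.002, 1.571]
force: [-0.6, -0.8, 2.0]
width: 25.8
```

{"api": "step_arm", "payload": {
  "deltas": [
    [[0, 0, 0, -0.4, 0, 0, 0], [0, 0, 0, 0, 0, 0, 0]]
  ]
}}

```text
clock: 25.73
eef_pos: [551.1, 170.8, 17.5]
tool_rot: [-3.138, -0.002, 1.571]
force: [-0.7, 0.2, 6.4]
width: 26.1
```

{"api": "step_arm", "payload": {
  "deltas": [
    [[0.32, 0, 0, 0, 0, 0, 0], [0.34, 0, 0, 0, 0, 0, 0], [0.37, 0, 0, 0, 0, 0, 0], [0.4, 0, 0, 0, 0, 0, 0], [0.43, 0, 0, 0, 0, 0, 0], [0.43, 0, 0, 3, 0, 0, 0], [0.43, 0, 0, 5, 0, 0, 0], [0.43, 0, 0, 15, 0, 0, 0], [0.43, 0, 0, 20, 0, 0, 0], [0.43, 0, 0, 20, 0, 0, 0]]
  ]
}}

```text
clock: 26.57
eef_pos: [550.7, 170.6, 80.7]
tool_rot: [-3.137, -0.001, 1.57]
force: [0.2, 0.9, 0.3]
width: 36.6
```

{"api": "step_arm", "payload": {
  "deltas": [
    [[0.43, -9.2, -32.6, 1, 0, 0, -0.1095], [0.43, -9.2, -32.6, 1, 0, 0, -0.1095], [0.43, -9.2, -32.6, 1, 0, 0, -0.1095], [0.43, -9.2, -32.6, 1, 0, 0, -0.1095], [0.43, -9.2, -32.6, 1, 0, 0, -0.1095], [0.43, -9.2, -32.6, 1, 0, 0, -0.1095], [0.43, -9.2, -32.6, 1, 0, 0, -0.1095], [0.43, -9.2, -32.6, 1, 0, 0, -0.1095], [0.43, -9.2, -32.6, 1, 0, 0, -0.1095]]
  ]
}}

```text
clock: 27.32
eef_pos: [467.9, -124.0, 89.5]
tool_rot: [-3.139, -0.002, 0.58]
force: [0.5, -0.1, -0.3]
width: 36.8
```

```bash
python3 - <<'E'
from meas import *
im,d=ctrl.get_image('top');cv2.imwrite('pics/t9.png',cv2.resize(im[160:250,170:410],None,fx=3.3,fy=4,interpolation=cv2.INTER_NEAREST)[...,::-1])
im,d=ctrl.get_image('side');cv2.imwrite('pics/s9.png',cv2.resize(im[160:270,250:380],None,fx=6,fy=5)[...,::-1])
mx=im.astype(int).max(2);m=np.zeros(mx.shape,bool);m[165:185,345:372]=mx[165:185,345:372]<45
for i,s,c,q in comps(m,8): rep('lever side',q,5,'side')
for n in ('top0','side0'):
    z=np.load(n+'.npz');g=z['im'].astype(int).max(2)
    a=(slice(214,232),slice(380,398)) if n=='top0' else (slice(165,185),slice(345,372))
    for th in (45,55,65,75):
        m=np.zeros(g.shape,bool);m[a]=g[a]<th
        for i,s,c,q in comps(m,10): rep(n+str(th),q,5,n[:-1])
print(ctrl.read_state()['eef_pos'])
E
```

```text
top045 px 388.4 223.0 N 24 mean [ 449.9 -188.2] rectc [ 450.  -188.8] sz [36.3  7.8] axis 22.69999999999999 sd4 [ 7.6 37.6]
top055 px 388.4 223.0 N 30 mean [ 450.  -188.4] rectc [ 449.9 -188.6] sz [36.   9.4] axis 21.099999999999994 sd4 [ 9.2 35.9]
top065 px 388.3 223.0 N 37 mean [ 450.  -187.8] rectc [ 449.1 -189.3] sz [40.3 13.1] axis 22.099999999999994 sd4 [11.4 38.7]
top075 px 388.3 222.9 N 50 mean [ 450.1 -188.1] rectc [ 450.6 -188.5] sz [43.6 13.9] axis 25.19999999999999 sd4 [12.8 41.7]
side075 px 357.2 176.2 N 11 mean [ 453.5 -187.8] rectc [ 453.6 -188.4] sz [29.6  6.8] axis 23.80000000000001 sd4 [ 7.9 34.3]
[ 466.8663793  -129.37668813   90.34864355]
```

View pics/t9.png

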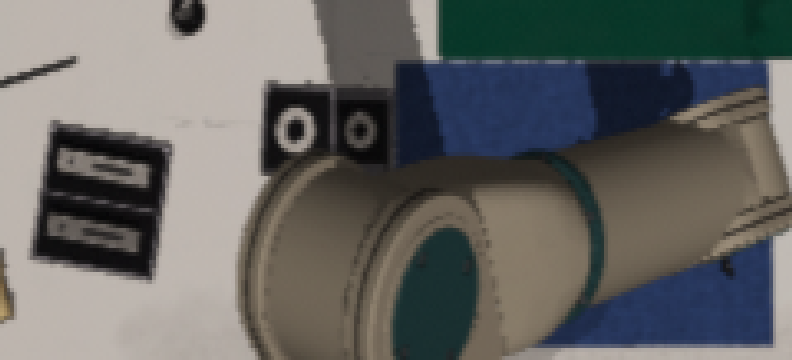

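View pics/s9.png

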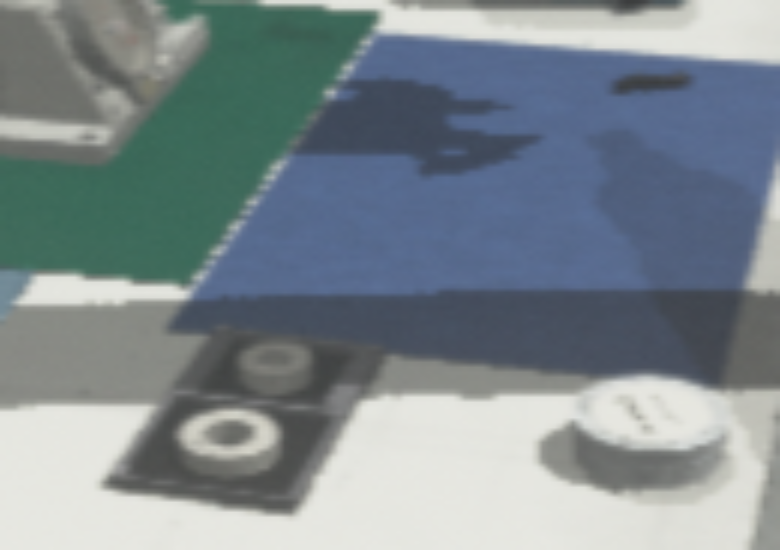

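Both rings are flat, each in its own bay. The lever measures (450,-188) with its axis at about 22°.

{"api": "step_arm", "payload": {
  "deltas": [
    [[0.43, -8.4, -29, -10, 0, 0, -0.09], [0.43, -8.4, -29, -10, 0, 0, -0.09], [0.43, 0, 0, -10, 0, 0, 0], [0.43, 0, 0, 0, 0, 0, 0], [0.43, 0, 0, 0, 0, 0, 0], [0.43, 0, 0, 0, 0, 0, 0]]
  ]
}}

```text
clock: 27.92
eef_pos: [452.1, -179.3, 59.2]
tool_rot: [-3.137, -0.002, 0.408]
force: [-0.6, 0.1, 0.2]
width: 37.1
```

{"api": "step_arm", "payload": {
  "deltas": [
    [[0.43, -2, -8.5, -5, 0, 0, -0.01], [0.43, 0, 0, -15, 0, 0, 0], [0.43, 0, 0, -15, 0, 0, 0], [0.43, 0, 0, -8, 0, 0, 0], [0.43, 0, 0, 0, 0, 0, 0], [0.43, 0, 0, 0, 0, 0, 0]]
  ]
}}

```text
clock: 28.42
eef_pos: [449.9, -188.3, 16.2]
tool_rot: [-3.138, -0.002, 0.397]
force: [0.1, 0.5, -0.2]
width: 36.8
```

{"api": "step_arm", "payload": {
  "deltas": [
    [[0.43, 0, 0, -3, 0, 0, 0], [0.43, 0, 0, -2, 0, 0, 0], [0.43, 0, 0, 0, 0, 0, 0]]
  ]
}}

```text
clock: 28.67
eef_pos: [449.7, -188.8, 11.0]
tool_rot: [-3.138, -0.002, 0.396]
force: [-0.4, -0.2, 0.3]
width: 36.5
```

{"api": "step_arm", "payload": {
  "deltas": [
    [[0.2, 0, 0, 0, 0, 0, 0], [0, 0, 0, 0, 0, 0, 0], [0, 0, 0, 0, 0, 0, 0], [0, 0, 0, 0, 0, 0, 0], [0, 0, 0, 0, 0, 0, 0], [0, 0, 0, 0, 0, 0, 0]]
  ]
}}

```text
clock: 29.17
eef_pos: [449.5, -189.0, 11.3]
tool_rot: [-3.138, -0.002, 0.395]
force: [-0.8, 0.4, 5.3]
width: 9.2
```

{"api": "step_arm", "payload": {
  "deltas": [
    [[0, 0, 0, 10, 0, 0, 0], [0, 0, 0, 20, 0, 0, 0], [0, 0, 0, 20, 0, 0, 0], [0, 0, 0, 20, 0, 0, 0], [0, 0, 0, 20, 0, 0, 0], [0, 0, 0, 20, 0, 0, 0], [0, 0, 0, 20, 0, 0, 0], [0, 0, 0, 20, 0, 0, 0], [0, 0, 0, 0, 0, 0, 0]]
  ]
}}

```text
clock: 29.92
eef_pos: [451.0, -190.4, 163.8]
tool_rot: [3.141, -0.005, 0.395]
force: [0.4, -0.8, -0.5]
width: 9.3
```

```bash
python3 - <<'E'
from meas import *
im,d=ctrl.get_image('side');cv2.imwrite('pics/s10.png',cv2.resize(im[60:230,290:430],None,fx=4,fy=3.5)[...,::-1])
E
```

```text
(no output)
```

View pics/s10.png

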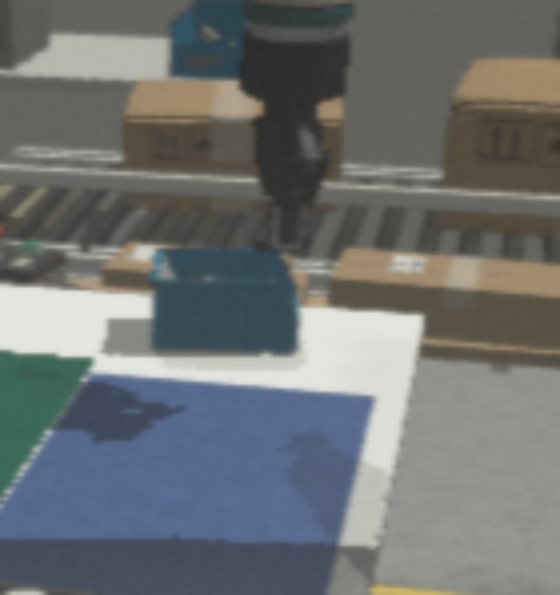

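{"api": "step_arm", "payload": {
  "deltas": [
    [[0, 10.7, -27.3, 0, 0, 0, -0.038], [0, 10.7, -27.3, 0, 0, 0, -0.038], [0, 10.7, -27.3, 0, 0, 0, -0.038], [0, 10.7, -27.3, 0, 0, 0, -0.038], [0, 10.7, -27.3, 0, 0, 0, -0.038], [0, 10.7, -27.3, 0, 0, 0, -0.038], [0, 0, 0, 0, 0, 0, 0], [0, 0, 0, 0, 0, 0, 0], [0, 0, 0, 0, 0, 0, 0]]
  ]
}}

```text
clock: 30.72
eef_pos: [512.9, -351.9, 159.5]
tool_rot: [-3.136, -0.0, 0.167]
force: [0.4, 0.0, -0.1]
width: 9.0
```

```bash
python3 - <<'E'
from meas import *
im,d=ctrl.get_image('top');cv2.imwrite('pics/t11.png',cv2.resize(im[160:250,380:480],None,fx=6,fy=6,interpolation=cv2.INTER_NEAREST)[...,::-1])
print(ctrl.read_state()['eef_pos'])
E
```

```text
[ 513.09195407 -351.37156648  159.78867448]
```

View pics/t11.png

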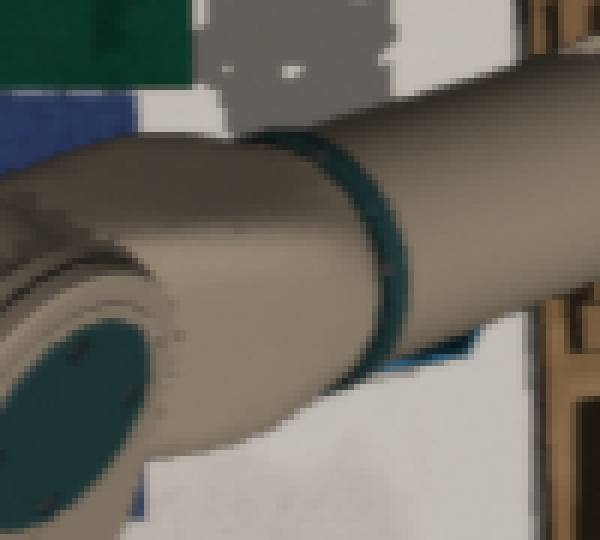

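{"api": "step_arm", "payload": {
  "deltas": [
    [[0, 0, -2.5, -12, 0, 0, 0], [0, 0, 0, -18, 0, 0, 0], [0, 0, 0, -18, 0, 0, 0], [0, 0, 0, -18, 0, 0, 0], [0, 0, 0, -18, 0, 0, 0], [0, 0, 0, -12, 0, 0, 0], [0, 0, 0, -8, 0, 0, 0], [0, 0, 0, -4, 0, 0, 0], [0, 0, 0, 0, 0, 0, 0]]
  ]
}}

```text
clock: 31.52
eef_pos: [513.4, -355.0, 52.2]
tool_rot: [-3.137, -0.001, 0.167]
force: [-0.0, 0.2, -0.4]
width: 9.6
```

{"api": "step_arm", "payload": {
  "deltas": [
    [[0, 0, 0, -4, 0, 0, 0], [0, 0, 0, -3, 0, 0, 0], [0, 0, 0, -2, 0, 0, 0], [0, 0, 0, 0, 0, 0, 0]]
  ]
}}

```text
clock: 31.85
eef_pos: [513.7, -355.3, 43.9]
tool_rot: [-3.138, -0.002, 0.167]
force: [0.2, 0.0, 0.5]
width: 9.0
```

{"api": "step_arm", "payload": {
  "deltas": [
    [[0, 0, 0, -1.5, 0, 0, 0], [0, 0, 0, -1, 0, 0, 0], [0, 0, 0, -1, 0, 0, 0], [0, 0, 0, 0, 0, 0, 0]]
  ]
}}

```text
clock: 32.18
eef_pos: [513.6, -355.3, 40.3]
tool_rot: [-3.138, -0.001, 0.167]
force: [-0.3, 0.4, 0.2]
width: 8.8
```

{"api": "step_arm", "payload": {
  "deltas": [
    [[0.15, 0, 0, 0, 0, 0, 0], [0.25, 0, 0, 0, 0, 0, 0], [0.3, 0, 0, 0, 0, 0, 0], [0.3, 0, 0, 0, 0, 0, 0], [0.3, 0, 0, 10, 0, 0, 0], [0.3, 0, 0, 18, 0, 0, 0], [0.3, 0, 0, 18, 0, 0, 0], [0.3, 0, 0, 18, 0, 0, 0], [0.3, 0, 0, 18, 0, 0, 0], [0.3, 0, 0, 18, 0, 0, 0]]
  ]
}}

```text
clock: 33.02
eef_pos: [513.6, -355.5, 142.1]
tool_rot: [-3.139, -0.002, 0.167]
force: [-0.3, -0.6, 0.0]
width: 25.5
```

{"api": "step_arm", "payload": {
  "deltas": [
    [[0.3, 0, 0, 18, 0, 0, 0], [0.3, 0, 0, 10, 0, 0, 0], [0.3, -10, 30, 0, 0, 0, 0.05], [0.3, -10, 30, 0, 0, 0, 0.05], [0.3, -10, 30, 0, 0, 0, 0.05], [0.3, -10, 30, 0, 0, 0, 0.05], [0.3, -10, 30, 0, 0, 0, 0.05], [0.3, -10, 35, 0, 0, 0, 0.05], [0.3, 0, 35, 0, 0, 0, 0.05], [0.3, 0, 35, 0, 0, 0, 0.05]]
  ]
}}

```text
clock: 33.85
eef_pos: [452.8, -99.0, 168.8]
tool_rot: [-3.138, -0.002, 0.568]
force: [1.6, 1.1, -0.8]
width: 25.5
```

{"api": "step_arm", "payload": {
  "deltas": [
    [[0.3, 0, 35, 0, 0, 0, 0.05], [0.3, 0, 35, 0, 0, 0, 0.05], [0.3, 0, 35, 0, 0, 0, 0.05], [0.3, 0, 0, 0, 0, 0, 0], [0.3, 0, 0, 0, 0, 0, 0], [0.3, 0, 0, 0, 0, 0, 0]]
  ]
}}

```text
clock: 34.35
eef_pos: [453.8, 4.1, 168.7]
tool_rot: [-3.139, -0.002, 0.717]
force: [-0.6, -0.2, -0.5]
width: 25.5
```

```bash
python3 - <<'E'
from meas import *
im,d=ctrl.get_image('top');cv2.imwrite('pics/t12.png',cv2.resize(im[150:260,170:470],None,fx=2.6,fy=4,interpolation=cv2.INTER_NEAREST)[...,::-1])
cv2.imwrite('pics/t12b.png',np.clip(cv2.resize(im[165:235,405:475],None,fx=8,fy=8,interpolation=cv2.INTER_NEAREST).astype(int)*2,0,255).astype(np.uint8)[...,::-1])
im,d=ctrl.get_image('side');cv2.imwrite('pics/s12.png',cv2.resize(im[110:350,220:440],None,fx=3.5,fy=2.4)[...,::-1])
print(ctrl.read_state())
E
```

```text
{'clock': 34.45, 'qpos': array([-0.6045598 ,  0.5978271 ,  0.80731218,  2.13353264, -0.69411227,
        0.69380658, -0.17905563]), 'qd': array([ 9.87677410e-03,  1.52655671e-03, -2.14128228e-03,  2.05933188e-03,
       -3.35281704e-03,  8.22807509e-04,  7.06001449e-05]), 'tau': array([-6.68291040e-01, -3.88774288e+01,  8.15864950e+00, -1.13531193e+01,
       -1.67277764e-02,  3.87733011e-02,  7.78042195e-04]), 'eef_pos': array([453.77393471,   3.01982268, 168.72598128]), 'tool_rot': array([-3.13922492e+00, -1.46490035e-03,  7.14411350e-01]), 'force': array([-0.40494264, -0.64848135, -0.06335309]), 'torque': array([-0.08223581,  0.06073737, -0.01200918]), 'width': 25.668531539873882}
```

View pics/t12.png

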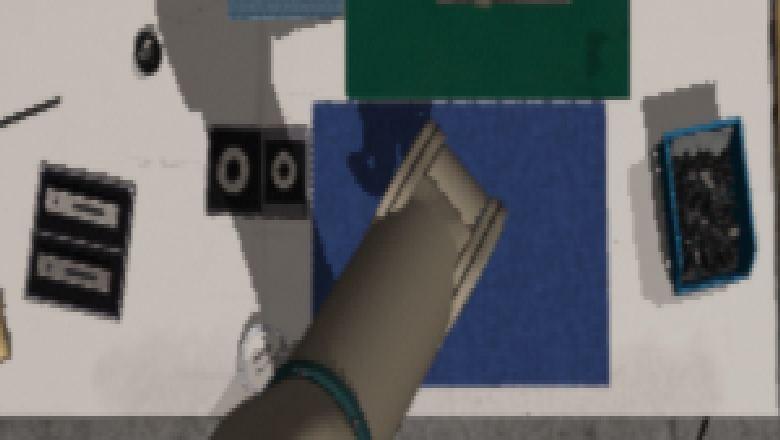

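View pics/t12b.png

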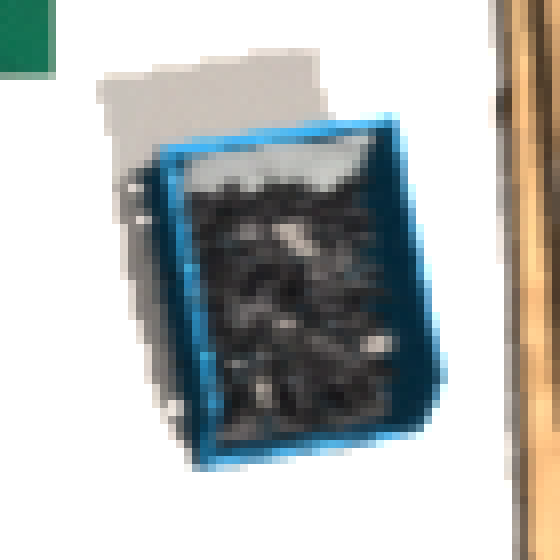

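View pics/s12.png

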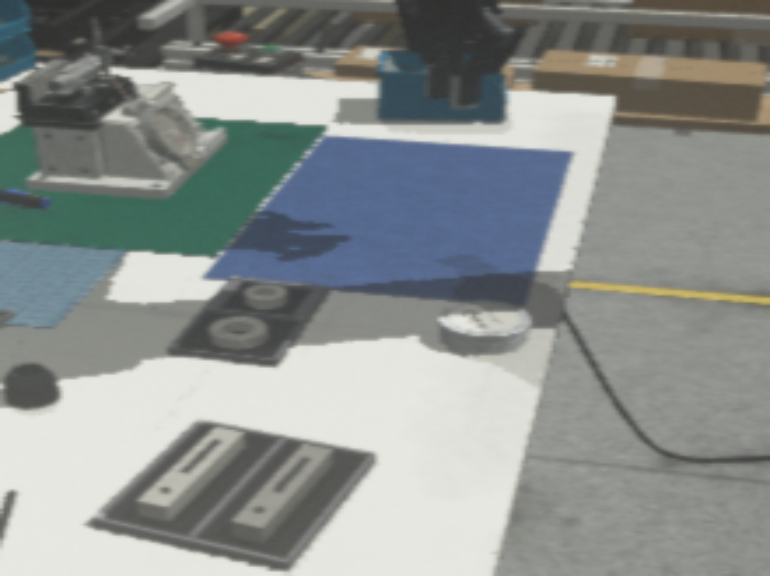

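```bash
python3 - <<'E'
from meas import *
a=np.load('top0.npz')['im'].astype(int);im,d=ctrl.get_image('top');D=np.abs(im.astype(int)-a).max(2)
v,u=np.nonzero(D[175:230,420:465]>14);print(len(v),list(zip(u+420,v+175))[:40])
P0=cloud('top',np.load('top0.npz')['d']);P1=cloud('top',d)
s=(slice(195,210),slice(434,447));dz=P1[s][...,2]-P0[s][...,2];print(dz.round(0).astype(int))
im,d=ctrl.get_image('side');cv2.imwrite('pics/s13.png',cv2.resize(im[100:160,320:380],None,fx=9,fy=9)[...,::-1])
E
```

```text
0 []
[[   -5     2     4     3    -2     7     2     3     2    -1     5     6
     -5]
 [    1    -6     1     5     7     3     4     3     9    -5    -1    -6
      6]
 [   -6     9    -2     3     7     5     6     4     0    -5    -2     2
      0]
 [   -5     1    -6    -1     5    -5   -10     3    -1    -7    10    -1
     -8]
 [    1     5     0    -3     5     2    -2     0    -4     1    -4    -6
     -5]
 [    4    -4     7    -4    11    -6     1    -1     3     5     3     4
      1]
 [    3     2     0    -2     4   -12    -5    -5     3     8     2     4
     -3]
 [   -5     2     4     2     0     8    -1     1    -1    -1    -1    -1
     -4]
 [   -5     2    -1     3     6    -1    -6     1     3    -2     2    -2
     -1]
 [    5     0    -1     8    20    -7    -1     9     0    -2    -1     1
     -3]
 [   -1     4     1     6     0    -4     5     1     1    -4     3    -1
      1]
 [    4   -12 -1517    -2    -3   -13     7    -2    -4     0     4     5
      0]
 [    2     3    11    -2     8     5     2    -3     3    -9    -7     2
     -5]
 [   -3    -3     7    -5     4     1     3     4    -3     2     3     8
      0]
 [   10    -7    -4    -1     9     2     5     0     1    -6    -1     6
     -3]]
```

View pics/s13.png

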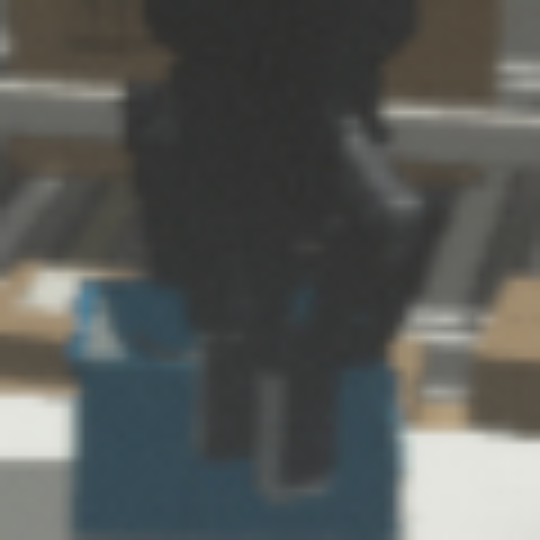

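```bash
python3 - <<'E'
from meas import *
a=np.load('top0.npz')['im'].astype(int);im,d=ctrl.get_image('top');D=(im.astype(int)-a)
np.savez('top14.npz',im=im,d=d)
A=np.abs(D).max(2);s=(slice(180,222),slice(425,460))
print(np.bincount(A[s].ravel()));print('noise elsewhere',np.bincount(A[225:250,420:460].ravel()))
v,u=np.nonzero(A[s]>=6);print(list(zip((u+425).tolist(),(v+180).tolist(),A[s][v,u].tolist())))
print('expected px',proj('top',[[513.6,-355.3,33],[533,-352,33],[494,-358,33]]).round(1))
# any new dark stuff on bench anywhere not arm
cv2.imwrite('pics/d14.png',np.clip(A*4,0,255).astype(np.uint8))
E
```

```text
[144 840 426  60]
noise elsewhere [  1  78 665 251   5]
[]
expected px [[441.  202.7]
 [439.8 196.7]
 [442.  208.7]]
```

View pics/d14.png

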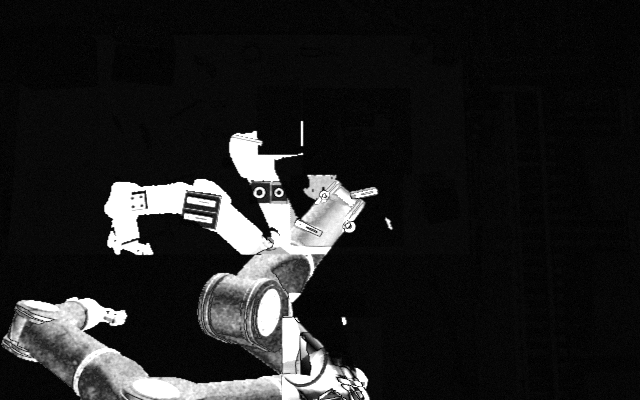

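```bash
python3 - <<'E'
from meas import *
im,d=ctrl.get_image('top');a=np.load('top0.npz')['im']
c=np.hstack([a[290:350,310:380],im[290:350,310:380]])
cv2.imwrite('pics/t15.png',np.clip(cv2.resize(c,None,fx=5,fy=7,interpolation=cv2.INTER_NEAREST).astype(int)*2,0,255).astype(np.uint8)[...,::-1])
s0=np.load('side0.npz')['im'];im,d=ctrl.get_image('side');c=np.hstack([s0[105:165,310:390],im[105:165,310:390]])
cv2.imwrite('pics/s15.png',np.clip(cv2.resize(c,None,fx=5,fy=7,interpolation=cv2.INTER_CUBIC).astype(int)*2,0,255).astype(np.uint8)[...,::-1])
E
```

```text
(no output)
```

View pics/t15.png

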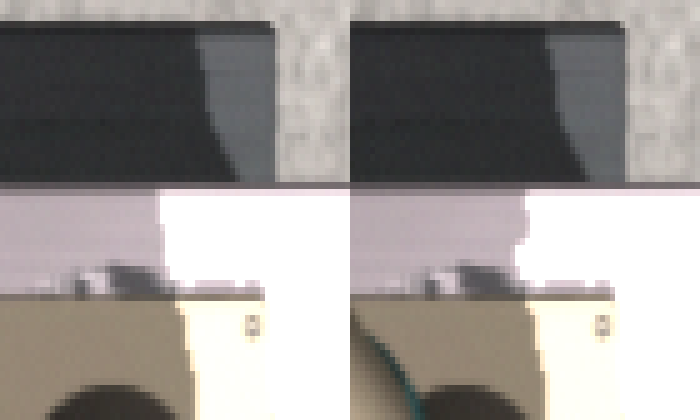

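View pics/s15.png

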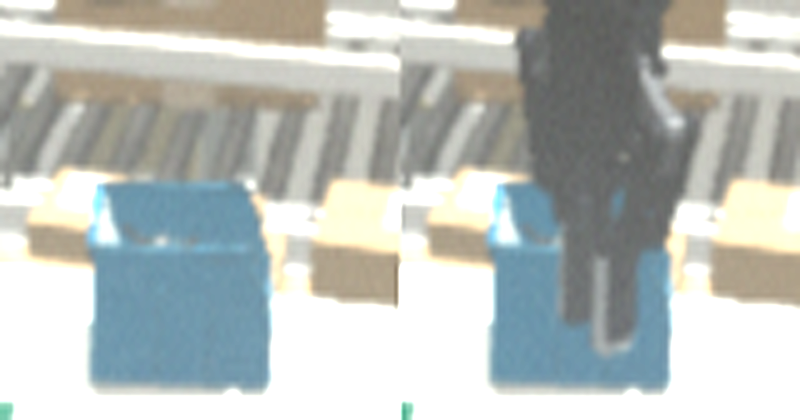

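No pixel in the bin changed, so the lever's whereabouts are not proven. I'll move the arm clear and look again.

{"api": "step_arm", "payload": {
  "deltas": [
    [[0.6, -5, 38, 5, 0, 0, 0.08], [0.6, -5, 38, 5, 0, 0, 0.08], [0.6, -5, 38, 5, 0, 0, 0.08], [0.6, -5, 38, 5, 0, 0, 0.08], [0.6, -5, 38, 5, 0, 0, 0.08], [0.6, -10, 38, 0, 0, 0, 0.08], [0.6, -10, 38, 0, 0, 0, 0.08], [0.6, -15, 38, 0, 0, 0, 0.08], [0.6, -15, 38, 0, 0, 0, 0.08], [0.6, -15, 38, 0, 0, 0, 0.08]]
  ]
}}

```text
clock: 35.53
eef_pos: [362.9, 386.0, 193.5]
tool_rot: [-3.138, -0.001, 1.52]
force: [0.5, -0.4, -1.3]
width: 51.3
```

{"api": "step_arm", "payload": {
  "deltas": [
    [[0.6, -15, 35, 0, 0, 0, 0.08], [0.6, -15, 35, 0, 0, 0, 0.08], [0.6, -15, 35, 0, 0, 0, 0.08], [0.6, -15, 35, 0, 0, 0, 0.08], [0.6, -15, 35, 0, 0, 0, 0.08], [0.6, 0, 0, 0, 0, 0, 0], [0.6, 0, 0, 0, 0, 0, 0], [0.6, 0, 0, 0, 0, 0, 0]]
  ]
}}

```text
clock: 36.2
eef_pos: [289.4, 558.4, 193.1]
tool_rot: [-3.138, 0.0, 1.916]
force: [0.4, -0.8, -0.5]
width: 51.4
```

```bash
python3 - <<'E'
from meas import *
a=np.load('top0.npz')['im'].astype(int);im,d=ctrl.get_image('top');np.savez('top16.npz',im=im,d=d)
A=np.abs(im.astype(int)-a).max(2);cv2.imwrite('pics/d16.png',np.clip(A*5,0,255).astype(np.uint8))
print(a[190:216:2,434:448,0])
print((im.astype(int)-a)[190:216:2,434:448,0])
s0=np.load('side0.npz')['im'].astype(int);im,d=ctrl.get_image('side');A=np.abs(im.astype(int)-s0).max(2);cv2.imwrite('pics/ds16.png',np.clip(A*5,0,255).astype(np.uint8));cv2.imwrite('pics/s16.png',im[...,::-1])
E
```

```text
[[24 24 21 23 28 24 20 25 32 31 24 18 20 20]
 [24 31 36 29 24 33 39 49 48 35 24 21 23 21]
 [42 61 65 48 37 55 83 95 79 49 28 23 28 27]
 [20 21 29 37 38 32 36 51 77 88 66 41 35 46]
 [25 33 26 18 17 18 27 23 20 36 48 43 45 51]
 [26 21 16 21 30 28 19 14 14 26 35 39 40 37]
 [38 31 35 46 40 26 19 17 20 25 32 30 27 25]
 [41 55 48 38 40 41 44 37 24 16 18 25 27 23]
 [27 26 23 24 25 37 41 38 30 32 34 29 26 22]
 [18 17 20 33 29 21 26 30 29 30 40 41 46 44]
 [61 46 31 31 26 19 19 26 27 24 22 24 26 31]
 [22 28 36 55 44 23 27 36 36 25 22 25 29 37]
 [14 17 27 67 59 27 14 20 33 28 18 15 12 12]]
[[-1 -1 -1  0  0  0  0  0 -1  1  1  0  0  0]
 [ 0  0 -1  1 -1 -1  0 -2 -1  0  1 -1 -1  0]
 [ 0  1  0 -1  0  0  0 -1 -1  0 -1  0 -1 -1]
 [ 0  0  0 -1  0  1  0  0  1 -2 -1  0  0  0]
 [ 1  0  0  0  1  0 -1  1  0  0  1 -1  0  0]
 [-1 -1  1  0 -1  0 -1 -1  1 -2  0 -1  0  0]
 [ 0  0 -2  1 -1 -1  0  1 -1 -1  1  0  0  0]
 [-1 -1 -2 -1 -1 -1  0  0 -1 -1  0 -1 -1 -1]
 [ 0  1 -1 -1 -1 -1  0 -1  0  0  0 -1  0 -1]
 [-1  0 -1  0 -1  1  0 -1  0  0 -1  1  0 -1]
 [-1  0  0  0  1  1  0 -1  0 -1 -1  0 -1 -1]
 [-1 -1  0  0  0  1  1  1  0  0  1 -1  1  0]
 [ 0 -3 -1  0 -1  0 -1 -1  0  0  0  0 -1  1]]
```

View pics/d16.png

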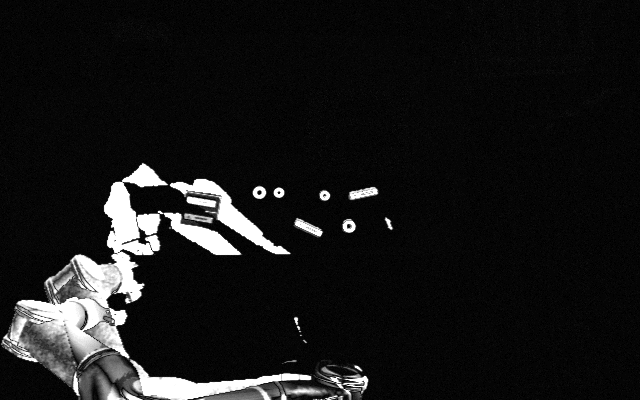

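View pics/ds16.png

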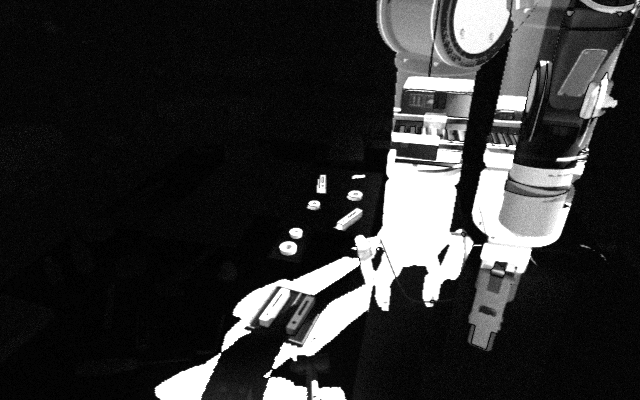

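View pics/s16.png

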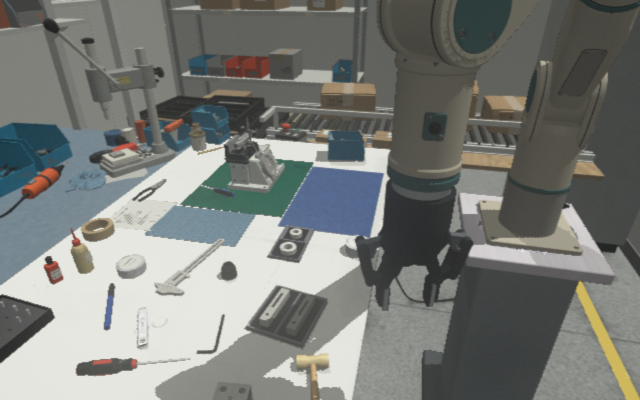

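```bash
python3 - <<'E'
from meas import *
im=cv2.imread('pics/s16.png');cv2.imwrite('pics/s16b.png',np.clip(cv2.resize(im[215:320,345:480],None,fx=5.5,fy=5.5,interpolation=cv2.INTER_CUBIC).astype(int)*2,0,255).astype(np.uint8))
E
```

```text
(no output)
```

View pics/s16b.png

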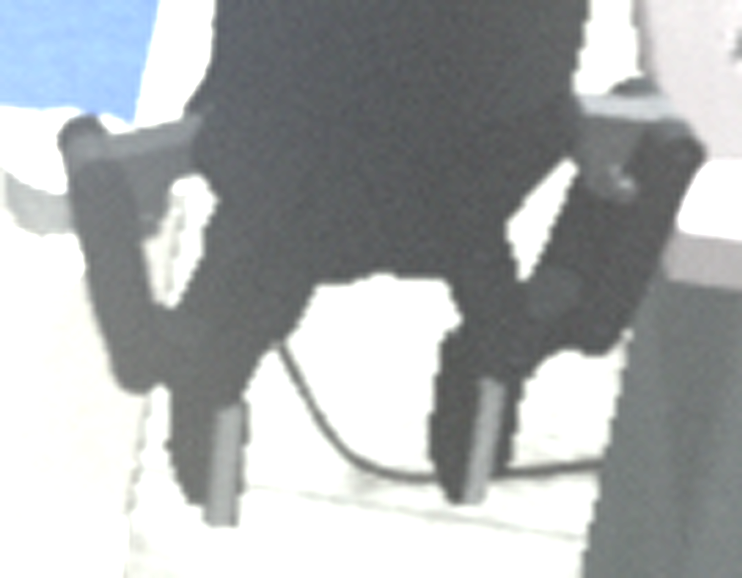

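The fingers are empty, and no new object shows anywhere on the bench. The lever was still gripped (9 mm opening) when I released it inside the bin, so it must have sunk into the pile. I'm handing in.

```bash
python3 -c "
from cell import ctrl
print(ctrl.finish_job(), ctrl.read_state()['clock'])"
```

```text
the job is handed in; nothing more can be done
the job is handed in; nothing more can be done
```

I handed the job in after about 36 s. Four of the five parts are confirmed in place by camera; the lever was released in the bin, but I could not see it there. The parts went in the order you gave.

- **Bars:** one lies flat in each lane of the housing tray, as the last top and side views show. My first grip closed just above the first bar because the arm had not come down far enough. I lowered it and gripped again before anything was lifted.
- **Rings:** the larger ring lies flat in the larger bay and the smaller ring in the smaller bay. I lowered each until the wrist felt contact of about 2–6 N, then opened the fingers slowly.
- **Lever:** it was still gripped (opening about 9 mm) when I let it go inside the bin, just above the pile.
    - **Check that did not confirm it:** the bin looks the same from above before and after, so I never saw the lever on the pile.
    - **Why I think it is there:** the fingers were empty afterwards, and before-and-after images show nothing new on the rest of the bench. It most likely sank into the black pile.
- **Loupe and tin:** the before-and-after images show no change, so both are where they stood.

The highest contact force reported at the end of a move was about 10 N.

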